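# Hang the laser guard on its two hooks and lock it

## Task

Close up the front of the optical set-up: push the microscope carriage along its rail right back against the end stop, then take the deep guard plate (the one with the tongue) from the parking rack and lower it onto both post hooks, its tongue going down into the slot of the interlock switch; keep hold of it until both rod ends are sitting fully down in their hooks, and only then let go. Finally swing both keepers fully home over the rod ends; leave the short guard and the other loose items where they are.

Things in the scene. Friction and masses are not known exactly. Their poses are not given: they have to be found in the camera images.
- frame: Fixed breadboard (320 x 300 mm, 12 mm thick) carrying the set-up; origin on the bench, plumb below the middle between the hooks; x points from the open front (robot side) to the back along the rail, y from right to left hook, z up; turned up to 0.2 rad. Posts 25 mm thick, 154 mm high, at x=+40, y=+-88 mm. Rail: y=+-18 mm, x=-72 to +140 mm, 30 mm high.
- hook_left (a point): Where the axis of a fully seated rod lies in the left (+y) hook: frame x=0, y=+88 mm, 138 mm above the bench. The hook, of 8 mm round bar, reaches out from the post to the front, lies in a plane across the rod and is open upwards: mouth 21 mm wide along frame x, front tip 16 mm higher than the seated rod's axis.
- hook_right (a point): The same in the right (-y) hook: frame x=0, y=-88 mm, 138 mm above the bench.
- switch_slot (a point): Centre of the mouth of the slot in the top of the grey interlock switch (36 x 50 mm, top 50 mm above the bench), at frame x=0, y=+48 mm. The slot measures 10 mm along frame x, 26 mm along frame y and is 28 mm deep.
- carriage_body (a joint): Microscope carriage sliding on the rail along frame +x: 0 = fully forward, 0.12 m = against the end stop. At the start (0 to 0.04) it stands under the hooks and blocks the guard. It stays where it is left; about 3 N moves it.
- push_face (a point): On the flat front (robot-side) face of the carriage's dark upright plate, which is 56 mm wide and reaches from 50 to 152 mm above the bench; this point is 125 mm above the bench, mid-width. The face lies at frame x = -50 mm + joint value. The black microscope tube (32 mm thick, top about 155 mm above the bench) stands behind the plate.
- guard: Deep guard, loose, about 0.3 kg: dark plate 150 mm wide (y), 80 mm high, 4 mm thick (x), under a steel rod of 10 mm diameter along y, 200 mm long, standing out 25 mm each side. Origin on the rod's axis at mid-length, z up. Starts hanging by the rod ends in the rack's notches, rod axis 120 mm above the bench. To be hung with its y along the frame's y (tongue on the switch side).
- handle (a point): Grasp point in the guard's flat black handle block (12 mm thick along the guard's x, 60 mm wide along its y, from 5 to 55 mm above the rod axis); this point is 37 mm above the rod axis, in the middle.
- rod_left (a point): On the guard's rod axis, 88 mm to the +y side of its origin: the spot that belongs in the left hook.
- rod_right (a point): On the guard's rod axis, 88 mm to the -y side: belongs in the right hook.
- tongue_tip (a point): Lower end of the guard's flat steel tongue (18 mm wide along y, 4 mm thick, 24 mm long below the plate), at guard y=+48 mm, 104 mm below the rod axis. With the rod seated it reaches 16 mm into the switch slot.
- short_guard: Another guard in the same rack, with the same rod and handle, but its plate is only 40 mm high and has no tongue. Origin like the guard's. To be left hanging.
- rack: Fixed aluminium parking rack, 200 (x) by 184 mm (y), origin on the bench under its middle. Side frames at y=+-88 mm, 8 mm thick, 127 mm high, with notches 12 mm wide and 12 mm deep at x=+-45 mm, in which the two guards hang parallel, 90 mm apart, rods along y; which guard hangs in which place varies.
- keeper_left_body (a joint): Keeper on the left post: flat steel bar, 158 to 166 mm above the bench, swinging about the post's axis; stays where it is left. 0 = fully home at its stop, pointing to frame -x across the hook, above the rod end; grows as it swings outwards to frame +y; 1.2 to 1.57 rad at the start, 1.75 at most. Under 2 N at its pin moves it.
- keeper_right_body (a joint): The same on the right post: 0 = fully home, pointing to frame -x; grows as it swings open, outwards to frame -y.
- keeper_left_pin (a point): Mid-height of the upright black thumb pin (12 mm diameter, from 165 to 193 mm above the bench) at the free end of the left keeper, 55 mm from the pivot; here 181 mm above the bench.
- keeper_right_pin (a point): The same on the right keeper.
- keeper_left_pivot (a point): On the left keeper's pivot axis (frame x=+40, y=+88 mm), 181 mm above the bench.
- keeper_right_pivot (a point): On the right keeper's pivot axis (frame x=+40, y=-88 mm), 181 mm above the bench.
- mirror_mount: Loose mirror mount on a short pedestal, 100 mm tall, foot 44 mm wide; origin under its foot; stands on the breadboard behind the right post. To be left alone.
- lens_tube: Loose black lens tube standing upright, 41 mm thick, 70 mm tall; origin under its foot; stands on the breadboard behind the left post. To be left alone.
- chip_box: Loose flat plastic chip box, 77 x 97 mm, 30 mm high; origin under its middle; lies on the bench just right (-y) of the breadboard. To be left alone.
Not all that is in view belongs to the job. Leave any red or yellow look-alike of the guard alone.

How it is judged:
By the outcome, as a careful person would: the job done as asked, in the order asked, and still so for the second after the job is handed in, with the robot touching nothing.
It also fails if it takes over 72 s, if anything falls off the work surface, if the arm or the gripper's body presses on something with over 40 N, if the wrist force passes 120 N, or if a joint passes its speed limit or range.

## Robot

A 6-joint arm with a two-finger parallel gripper is mounted at the origin on the work surface. World frame = base frame: x ahead of the robot, y to its left, z up, the work surface at z = 0. Lengths are in m, angles in rad, forces in N, time in s.
With the tool pointing down it reaches from about 0.225 to 0.875 m from the base axis. Payload 3.4 kg.
Tool frame: the origin (TCP) lies at the very end of the fingers, on their centre line; the grasp point (between the pads) lies 19 mm behind it; z points along the fingers, y is the direction in which the jaws open and shut (so a half turn about z gives the same grasp; the last joint's range is limited). The gripper opens to 85 mm and grips with 20 to 120 N. Pads are 22 mm wide; open, the fingers measure 114 mm over their backs; the gripper's body (76 mm by 85 mm) begins 54 mm behind the grasp point. The pads swing forward as they close: fully open they stand 13 mm farther back than shut.
Start: joints at [0.991, 0.276, 1.505, -0, 1.361, -0.121], TCP at [0.255, 0.516, 0.231] pointing down, gripper open.
Joint ranges: [-2.89, 2.89], [-0.75, 2.08], [0.22, 2.7], [-1.18, 4.32], [0.11, 2.71], [-2.7, 2.7]. Speed limits (rad/s): [2.57, 2.57, 3.14, 3.14, 3.14, 3.14].

## Interface

Orientations are given as a unit quaternion [w, x, y, z].
In Python, from rig import manip, eyes gives the robot as it stands. The module is installed in compiled form; this text tells all that it offers.
- The arm moves only by the tool servo_tool, never from a script. Its argument "deltas" is one flat list of numbers, 6 for each row, row after row: the shift along the tool's x, y, z in cm, then the turn, a rotation vector about the tool's x, y, z in degrees. A call has 1 to 20 rows; each row shifts and turns the pose as measured when the row begins, along the tool's axes as they then stand; what a row does not reach is not made up. A row lasts 1/10 s, in which the tool goes at most 50 mm and 8.59 degrees, less where a joint would pass 70% of its speed; a pose out of reach is approached as far as the arm can. A call with a gripper value outside its range is refused whole. "jaw" is the finger opening in cm, from 0 to 8.54, set as the call begins (left out, the last holds). The fingers move at their own pace and stop on an object; "grip_force" is the grip in N (left out, the last holds). Time passes only in rows, so rows that do not move let the fingers close. It gives the time, the measured TCP pose, the force and the opening at its end, in the units of the state.
- manip.get_state(): the state, without advancing time (a new reading comes with each control period).
- eyes.get_image(name): name is "scene" or "side" or "wrist"; returns (picture, depth): 400x640x3 uint8, red, green, blue; 400x640 float32, m along the optical axis (not along the pixel's ray), 0 where there is no reading.
- eyes.get_calibration(name): a dict with "camera_matrix" (3x3 intrinsics, pixels), "distortion" ([k1, k2, p1, p2, k3] as OpenCV has them; the pictures are not rectified), "rvec" (rotation vector, rad) and "tvec" (3), from world to camera coordinates, as OpenCV has them. Camera axes: x right, y down, z forward; pixel columns grow to the right and rows downward; lengths in m; the calibration is good to about 2 mm. A picture is of the moment at which its call begins: read the wrist's pose just before it. get_calibration takes no time and is no camera call; for the wrist camera it gives the pose at the moment of the call.
- manip.sign_off(): hands the job in, once; it reports no verdict.
The state is a dict: "clock": time; "qpos": joint angles; "qd": joint speeds; "effort": joint torques, N m; "position": TCP position; "ee_rot": TCP orientation; "contact_force": force on the tool from outside, world axes, zero at the start; "moment": the same for the moment, N m; "width": finger opening in m.
Only numpy, scipy, OpenCV 4.12 (cv2) and the standard library are available. Lean on these libraries where they do the work, as an engineer would, in place of code of your own. Each camera call takes 0.05 s, during which the arm holds its last target.

## Working session

There is one attempt and no reset: what is moved stays moved. The work goes in short steps, Python scripts to look and compute and a tool call to move; the robot and the scene stay as the last step left them, time stands still between calls to the robot, and variables do not carry over. Pictures are saved under pics/ and viewed, and the job is handed in when it is done.

Besides the shell and the picture viewer there is one more tool, called after ">>>" as a command line: name --argument value ..., lists and objects as JSON in quotes. servo_tool: Moves the arm, as the interface text tells. Its arguments: {"type":"object","properties":{"deltas":{"type":"array","items":{"type":"number"}},"jaw":{"type":"number"},"grip_force":{"type":"number"}},"required":["deltas"]}

```bash
mkdir -p pics; ls; cat > h.py <<'E'
import numpy as np, cv2
from rig import manip, eyes
def cal(n):
    c=eyes.get_calibration(n)
    R=cv2.Rodrigues(np.array(c["rvec"],float))[0]
    return np.array(c["camera_matrix"],float),np.array(c["distortion"],float),R,np.array(c["tvec"],float).ravel()
def snap(n,f):
    st=manip.get_state(); c=cal(n)
    im,d=eyes.get_image(n)
    cv2.imwrite(f"pics/{f}.png",im[:,:,::-1]); np.savez(f"pics/{f}.npz",d=d,im=im,K=c[0],D=c[1],R=c[2],t=c[3])
    return im,d
def load(f): return np.load(f"pics/{f}.npz")
def ray(z,u,v):
    p=cv2.undistortPoints(np.array([[[u,v]]],float),z["K"],z["D"])[0,0]
    return np.array([p[0],p[1],1.0])
def pt(z,u,v,r=1):
    dd=z["d"][int(v)-r:int(v)+r+1,int(u)-r:int(u)+r+1]; dd=dd[dd>0]
    X=ray(z,u,v)*np.median(dd)
    return z["R"].T@(X-z["t"])
def ptz(z,u,v,h):
    o=-z["R"].T@z["t"]; w=z["R"].T@ray(z,u,v)
    return o+w*(h-o[2])/w[2]
def proj(z,P):
    return cv2.projectPoints(np.atleast_2d(np.array(P,float)),cv2.Rodrigues(z["R"])[0],z["t"],z["K"],z["D"])[0].reshape(-1,2)
def cloud(z):
    h,w=z["d"].shape
    uv=np.stack(np.meshgrid(np.arange(w),np.arange(h)),-1).reshape(-1,1,2).astype(float)
    p=cv2.undistortPoints(uv,z["K"],z["D"]).reshape(-1,2)
    d=z["d"].reshape(-1,1)
    X=np.hstack([p*d,d])
    return ((X-z["t"])@z["R"]).reshape(h,w,3)
def crop(f,x0,y0,x1,y1,s,o):
    im=cv2.imread(f"pics/{f}.png")[y0:y1,x0:x1]
    cv2.imwrite(f"pics/{o}.png",cv2.resize(im,None,fx=s,fy=s,interpolation=cv2.INTER_CUBIC))
E
python3 - <<'E'
from h import *
print(manip.get_state())
for n in("scene","side","wrist"): snap(n,n+"0")
for n in("scene","side"):
    z=load(n+"0");print(n,-z["R"].T@z["t"],z["R"][2])
E
```

```text
pics
{'clock': 0.0, 'qpos': array([ 9.90956771e-01,  2.76556560e-01,  1.50617044e+00,  1.97297152e-05,
        1.36068281e+00, -1.20978310e-01]), 'qd': array([ 0.00114644,  0.0015678 ,  0.00058083,  0.00322862, -0.00203138,
       -0.00138438]), 'effort': array([ 7.19039817e-04, -4.16778409e+01, -2.45808613e+01, -3.00630313e-05,
        1.10963755e-02,  1.80917297e-06]), 'position': array([0.25437022, 0.51506822, 0.23044676]), 'ee_rot': array([-3.20959134e-04,  2.27425022e-01,  9.73795170e-01, -8.50056983e-04]), 'contact_force': array([ 0.51526793, -0.07530057, -0.30286314]), 'moment': array([-0.01880849, -0.00233383, -0.01908105]), 'width': 0.08502502347129076}
scene [1.49212302 0.29047209 0.92579632] [-0.75111755 -0.22307517 -0.62133718]
side [ 0.08743182 -0.83951161  0.71530171] [ 0.37815496  0.76636912 -0.51930453]
```

View pics/scene0.png

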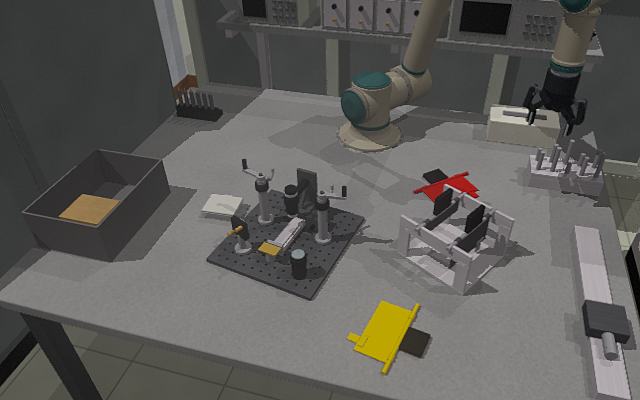

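View pics/side0.png

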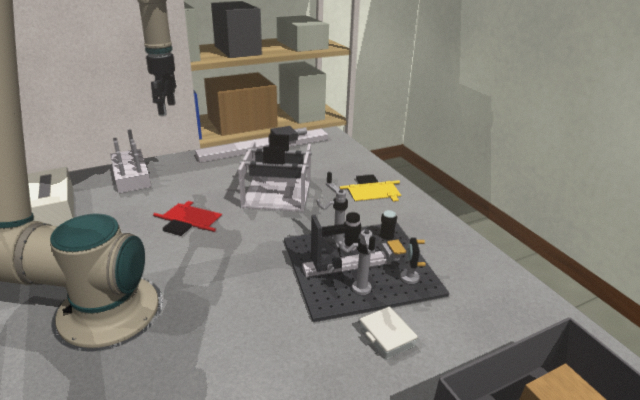

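View pics/wrist0.png

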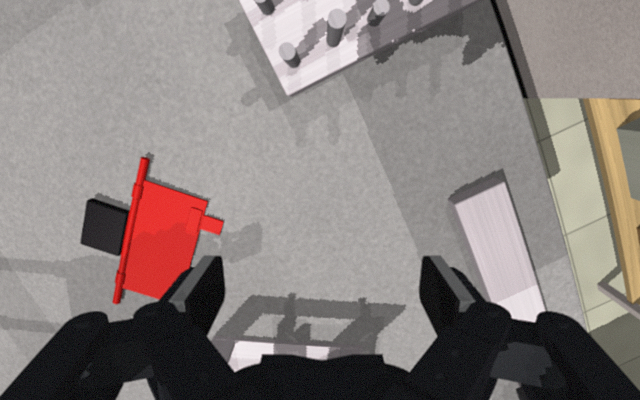

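```bash
python3 - <<'E'
from h import *
crop("scene0",200,140,380,305,4.4,"s_frame")
crop("scene0",390,160,530,300,4.2,"s_rack")
crop("side0",275,160,455,320,3.7,"d_frame")
crop("side0",225,120,325,220,5.5,"d_rack")
E
```

```text
(no output)
```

View pics/s_frame.png

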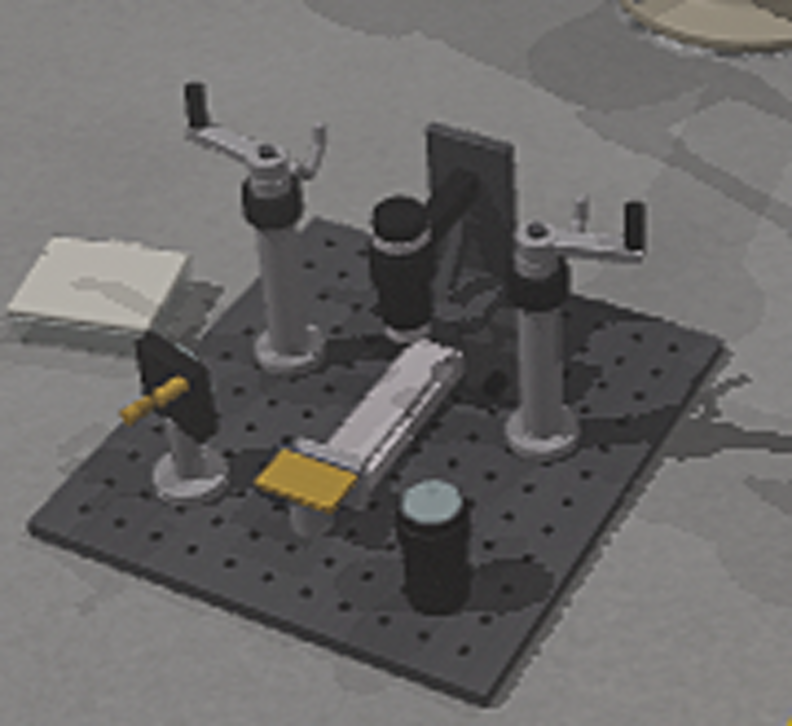

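View pics/s_rack.png

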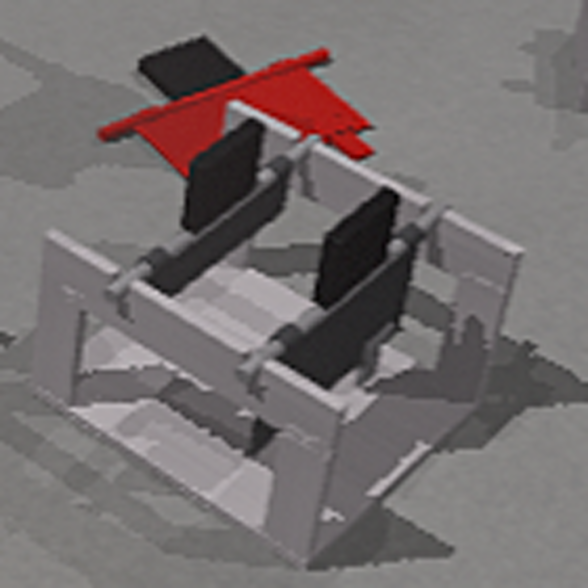

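View pics/d_frame.png

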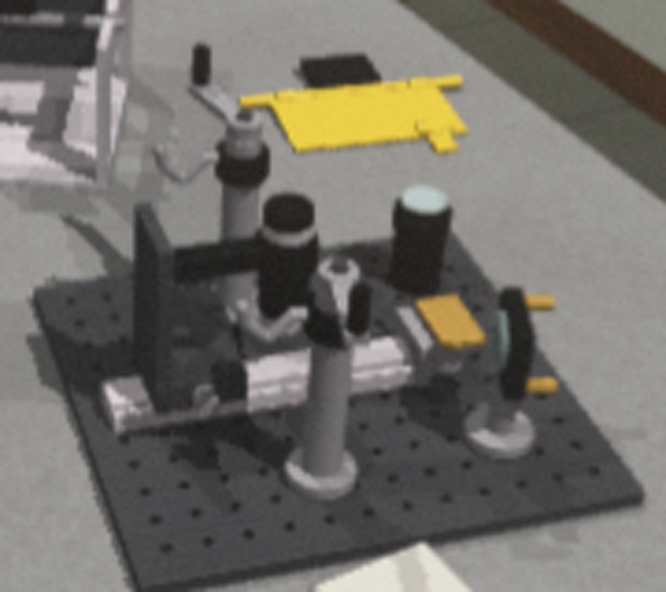

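View pics/d_rack.png

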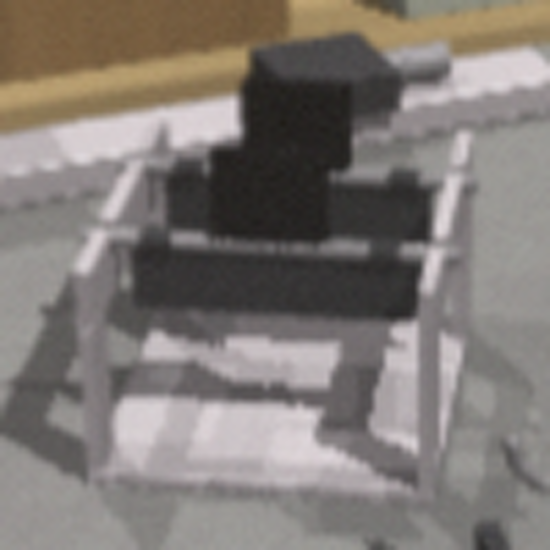

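```bash
python3 - <<'E'
from h import *
np.set_printoptions(precision=4,suppress=True)
S=load("scene0");D=load("side0")
sc=lambda x,y:(x/4.4+200,y/4.4+140)
sd=lambda x,y:(x/3.7+275,y/3.7+160)
print("board S",*[ptz(S,*sc(*p),.012)[:2] for p in((30,527),(490,700),(722,345),(315,220))])
print("board D",*[ptz(D,*sd(*p),.012)[:2] for p in((635,495),(135,590),(35,292),(455,235))])
print("pivots depth S",pt(S,*sc(265,152)),pt(S,*sc(537,230)))
print("pivots z.17 S",ptz(S,*sc(265,152),.17),ptz(S,*sc(537,230),.17))
print("pivots z.17 D",ptz(D,*sd(338,266),.17),ptz(D,*sd(247,117),.17))
print("pins z.193 S",ptz(S,*sc(195,87),.193),ptz(S,*sc(634,205),.193))
print("pins z.193 D",ptz(D,*sd(360,285),.193),ptz(D,*sd(202,48),.193))
print("plate top edge S z.152",ptz(S,*sc(430,127),.152),ptz(S,*sc(514,147),.152))
# rack
r=lambda x,y:(x/4.2+390,y/4.2+160)
print("rods S z.12",[ptz(S,*r(*p),.12) for p in((113,290),(310,145),(247,368),(440,212))])
print("rack corners S z.127",[ptz(S,*r(*p),.127) for p in((50,235),(340,410),(520,250),(235,105))])
q=lambda x,y:(x/5.5+225,y/5.5+120)
print("rods D",[ptz(D,*q(*p),.12) for p in((90,230),(455,250),(150,162),(475,185))])
E
```

```text
board S [ 0.7119 -0.2642] [0.7648 0.0286] [0.4556 0.084 ] [ 0.3999 -0.2084]
board D [ 0.6979 -0.2705] [ 0.3879 -0.2146] [0.445  0.0749] [0.7583 0.015 ]
pivots depth S [ 0.5322 -0.1749  0.1674] [ 0.5657 -0.0002  0.1696]
pivots z.17 S [ 0.5355 -0.1733  0.17  ] [ 0.5663 -0.      0.17  ]
pivots z.17 D [ 0.5291 -0.1764  0.17  ] [ 0.5617 -0.0071  0.17  ]
pins z.193 S [ 0.5144 -0.2233  0.193 ] [0.56   0.0535 0.193 ]
pins z.193 D [ 0.5121 -0.2244  0.193 ] [0.5578 0.0511 0.193 ]
plate top edge S z.152 [ 0.4639 -0.0975  0.152 ] [ 0.4708 -0.0427  0.152 ]
rods S z.12 [array([0.5839, 0.237 , 0.12  ]), array([0.4225, 0.3342, 0.12  ]), array([0.6279, 0.3153, 0.12  ]), array([0.4676, 0.4119, 0.12  ])]
rack corners S z.127 [array([0.5541, 0.196 , 0.127 ]), array([0.6546, 0.3648, 0.127 ]), array([0.4995, 0.4554, 0.127 ]), array([0.4028, 0.2863, 0.127 ])]
rods D [array([0.4197, 0.3406, 0.12  ]), array([0.5869, 0.2424, 0.12  ]), array([0.4763, 0.4098, 0.12  ]), array([0.6301, 0.3106, 0.12  ])]
```

```bash
cat >> h.py <<'E'
from scipy.spatial.transform import Rotation as Ro
np.set_printoptions(precision=4,suppress=True)
def pose():
    s=manip.get_state(); q=s["ee_rot"]; return s["position"],Ro.from_quat([q[1],q[2],q[3],q[0]])
def plan(target,yaw,step=4.5,rstep=8.0,n=None):
    """tool pointing down, tool y at world angle yaw(deg) (mod 180)"""
    p,R=pose(); y=R.as_matrix()[:,1]; cur=np.degrees(np.arctan2(y[1],y[0]))
    d=(yaw-cur+90)%180-90
    yw=np.radians(cur+d); Y=np.array([np.cos(yw),np.sin(yw),0]); Z=np.array([0,0,-1.]); X=np.cross(Y,Z)
    Rt=Ro.from_matrix(np.stack([X,Y,Z],1))
    target=np.array(target,float); dist=np.linalg.norm(target-p)*100
    rv=(R.inv()*Rt).as_rotvec(degrees=True)
    N=n or int(max(1,np.ceil(dist/step),np.ceil(np.linalg.norm(rv)/rstep)))
    rows=[]
    for i in range(N):
        Rc=R*Ro.from_rotvec(rv*i/N,degrees=True)
        dp=Rc.inv().apply((target-p)/N)*100
        rows+=[*np.round(dp,2),*np.round(rv/N,1)]
    print("N",N,"dist cm",round(dist,1),"turn",round(d,1)); print("["+",".join(f"{x+0:g}" for x in rows)+"]")
    return rows
E
python3 - <<'E'
from h import *
z=load("wrist0"); p,R=pose()
o=-z["R"].T@z["t"]; print("cam in tool",R.inv().apply(o-p),"view dir tool",R.inv().apply(z["R"][2]), R.inv().apply(z["R"][0]))
plan([0.40,0.0,0.25],79.5)
s=manip.get_state();print(s["clock"])
E
```

```text
cam in tool [ 0.0706  0.0004 -0.1414] view dir tool [-0.2793  0.0001  0.9602] [-0.0014  1.     -0.0005]
N 12 dist cm 53.6 turn 15.8
[-2.99,-3.31,-0.16,0,0,-1.3,-2.91,-3.38,-0.16,0,0,-1.3,-2.83,-3.45,-0.16,0,0,-1.3,-2.75,-3.51,-0.16,0,0,-1.3,-2.67,-3.57,-0.16,0,0,-1.3,-2.59,-3.63,-0.16,0,0,-1.3,-2.51,-3.69,-0.16,0,0,-1.3,-2.42,-3.75,-0.16,0,0,-1.3,-2.33,-3.8,-0.16,0,0,-1.3,-2.25,-3.86,-0.16,0,0,-1.3,-2.16,-3.91,-0.16,0,0,-1.3,-2.07,-3.95,-0.16,0,0,-1.3]
0.15
```

>>> servo_tool --deltas '[-3, -3.3, -0.2, 0, 0, -1.3, -2.9, -3.4, -0.2, 0, 0, -1.3, -2.8, -3.4, -0.2, 0, 0, -1.3, -2.7, -3.5, -0.2, 0, 0, -1.3, -2.7, -3.5, -0.2, 0, 0, -1.3]' --jaw 0

```text
clock: 0.65
position: [0.3157, 0.3002, 0.2378]
ee_rot: [-0.001, 0.165, 0.986, -0.001]
contact_force: [1.4, 0.7, 0.5]
width: 0.0123
```

```bash
python3 - <<'E'
from h import *
print(pose()[0]); snap("wrist","w1"); plan([0.40,0.0,0.27],79.5)
E
```

```text
[0.3157 0.3002 0.2378]
N 7 dist cm 30.7 turn 8.6
[-2.49,-3.58,-0.42,-0.1,0,-1.2,-2.42,-3.63,-0.42,-0.1,0,-1.2,-2.34,-3.68,-0.43,-0.1,0,-1.2,-2.26,-3.73,-0.44,-0.1,0,-1.2,-2.18,-3.78,-0.44,-0.1,0,-1.2,-2.1,-3.82,-0.45,-0.1,0,-1.2,-2.01,-3.87,-0.45,-0.1,0,-1.2]
```

View pics/w1.png

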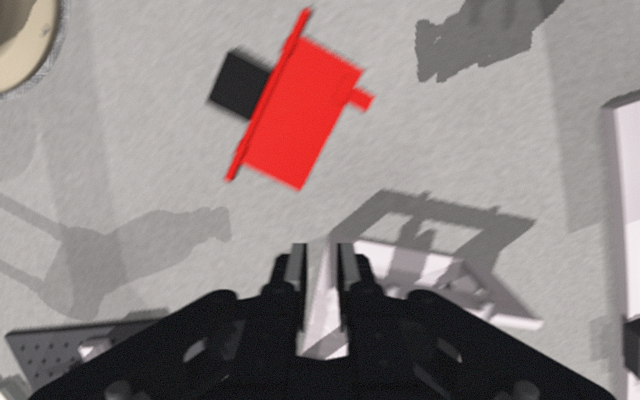

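```bash
python3 - <<'E'
from h import *
plan([0.60,-0.10,0.30],79.5)
E
```

```text
N 11 dist cm 48.9 turn 8.6
[-3.6,-2.54,-0.53,0,0,-0.8,-3.57,-2.59,-0.54,0,0,-0.8,-3.53,-2.64,-0.54,0,0,-0.8,-3.5,-2.69,-0.54,0,0,-0.8,-3.46,-2.73,-0.54,0,0,-0.8,-3.42,-2.78,-0.55,0,0,-0.8,-3.38,-2.83,-0.55,0,0,-0.8,-3.34,-2.87,-0.55,0,0,-0.8,-3.3,-2.92,-0.56,0,0,-0.8,-3.26,-2.96,-0.56,0,0,-0.8,-3.22,-3.01,-0.56,0,0,-0.8]
```

>>> servo_tool --deltas '[-3.6, -2.5, -0.5, 0, 0, -0.8, -3.6, -2.6, -0.5, 0, 0, -0.8, -3.5, -2.6, -0.5, 0, 0, -0.8, -3.5, -2.7, -0.5, 0, 0, -0.8, -3.5, -2.7, -0.5, 0, 0, -0.8, -3.4, -2.8, -0.5, 0, 0, -0.8, -3.4, -2.8, -0.5, 0, 0, -0.8, -3.3, -2.9, -0.6, 0, 0, -0.8, -3.3, -2.9, -0.6, 0, 0, -0.8, -3.3, -3, -0.6, 0, 0, -0.8, -3.2, -3, -0.6, 0, 0, -0.8]'

```text
clock: 1.8
position: [0.6065, -0.1091, 0.2988]
ee_rot: [-0.002, 0.086, 0.996, -0.002]
contact_force: [0.4, 0.9, -0.1]
width: -0.0001
```

```bash
python3 - <<'E'
from h import *
snap("wrist","w2"); print(pose()[0])
E
```

```text
[ 0.6115 -0.1162  0.2984]
```

View pics/w2.png

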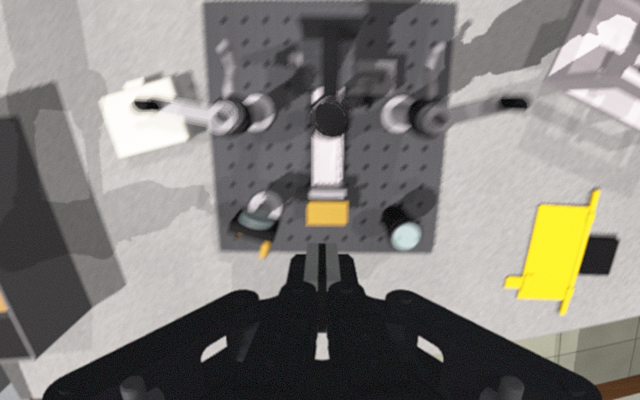

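```bash
python3 - <<'E'
from h import *
snap("wrist","w3"); print(pose()[0]); crop("w3",120,0,540,260,1.9,"w3c")
z=load("w3")
E
```

```text
[ 0.609  -0.1127  0.2978]
```

View pics/w3c.png

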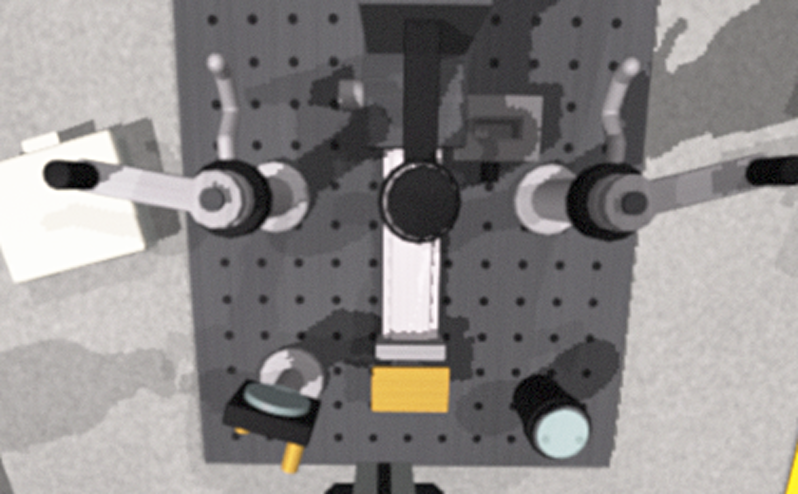

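```bash
python3 - <<'E'
from h import *
z=load("w3"); c=lambda x,y:(x/1.9+120,y/1.9)
for nm,p,h in (("pivR",(212,199),.17),("pivL",(633,202),.17),("tipR",(215,62),.154),("tipL",(630,66),.154),("slot",(497,128),.05),("swA",(467,95),.05),("swB",(543,97),.05),("swC",(541,160),.05),("pinR",(52,172),.193),("pinL",(770,170),.193),("bR",(205,461),.012),("bL",(608,467),.012),("bFL",(657,5),.012),("bFR",(175,5),.012)):
    w=ptz(z,*c(*p),h)
    try: dp=pt(z,*c(*p))
    except Exception: dp=None
    print(nm,w,dp)
# frame fit
o=(ptz(z,*c(212,199),.17)+ptz(z,*c(633,202),.17))/2; d=ptz(z,*c(633,202),.17)-ptz(z,*c(212,199),.17)
print("mid",o,"len",np.linalg.norm(d),"yaw",np.degrees(np.arctan2(-d[0],d[1])))
E
```

```text
pivR [ 0.5304 -0.1745  0.17  ] [ 0.5304 -0.1745  0.1703]
pivL [ 0.5619 -0.0034  0.17  ] [ 0.5619 -0.0034  0.1701]
tipR [ 0.4755 -0.1644  0.154 ] [ 0.4752 -0.1646  0.1529]
tipL [0.5072 0.0062 0.154 ] [0.5071 0.0065 0.1531]
slot [ 0.5158 -0.0344  0.05  ] [ 0.5139 -0.0294  0.0213]
swA [ 0.495  -0.0488  0.05  ] [ 0.4953 -0.0492  0.0524]
swB [ 0.5034 -0.0059  0.05  ] [0.4996 0.0034 0.0122]
swC [ 0.5378 -0.0113  0.05  ] [ 0.5374 -0.0021  0.0102]
pinR [ 0.5097 -0.2268  0.193 ] [ 0.5095 -0.2274  0.1917]
pinL [0.5567 0.0417 0.193 ] [0.5572 0.0466 0.1847]
bR [ 0.7031 -0.2685  0.012 ] [ 0.7075 -0.2731  0.0003]
bL [0.7592 0.0227 0.012 ] [ 0.7654  0.0263 -0.0002]
bFL [0.457  0.0804 0.012 ] [0.4547 0.0855 0.0001]
bFR [ 0.405  -0.2123  0.012 ] [ 0.405  -0.2123  0.0119]
mid [ 0.5461 -0.089   0.17  ] len 0.17402289045787814 yaw -10.43312051354314
```

```bash
cat >> h.py <<'E'
YAW=-10.45; O=np.array([0.507,-0.082,0]); 
ex=np.array([np.cos(np.radians(YAW)),np.sin(np.radians(YAW)),0]); ey=np.array([-ex[1],ex[0],0])
def F(x,y,z): return O+x*ex+y*ey+np.array([0,0,z])
def toF(w): w=np.array(w)-O; return np.array([w@ex,w@ey,w[2]])
E
python3 - <<'E'
from h import *
plan(F(-.095,0,.22),79.55)
print(proj(load("side0"),[F(0.0,.088,.138),F(0,-.088,.138)]))
E
```

```text
N 5 dist cm 21.6 turn -0.3
[4.01,0.26,1.56,-0.1,0,0.1,4.01,0.26,1.56,-0.1,0,0.1,4.01,0.25,1.56,-0.1,0,0.1,4.02,0.25,1.56,-0.1,0,0.1,4.02,0.24,1.56,-0.1,0,0.1]
[[324.653  204.1733]
 [347.6243 246.7207]]
```

>>> servo_tool --deltas '[4, 0.3, 1.5, 0, 0, 0, 4, 0.3, 1.5, 0, 0, 0, 4, 0.3, 1.5, 0, 0, 0, 4, 0.2, 1.6, 0, 0, 0, 4, 0.2, 1.6, 0, 0, 0, 0, 0, 3.5, 0, 0, 0, 0, 0, 3.5, 0, 0, 0, 0, 0, 3.5, 0, 0, 0, 0, 0, 0, 0, 0, 0]'

```text
clock: 2.8
position: [0.4037, -0.0595, 0.1065]
ee_rot: [-0.002, 0.091, 0.996, -0.002]
contact_force: [-0.7, 0.2, 0.8]
width: 0.0
```

```bash
python3 - <<'E'
from h import *
p,R=pose(); print(p,toF(p),R.as_matrix()[:,1],manip.get_state()["clock"])
plan(F(-.045,0,.115),79.55,step=2); plan(F(.07,0,.115),79.55,step=2)
E
```

```text
[ 0.4037 -0.0595  0.1065] [-0.1056  0.0034  0.1065] [ 0.1804  0.9836 -0.0046] 2.8
N 4 dist cm 6.1 turn -0.1
[-1.52,-0.09,-0.22,-0.1,-0.1,0,-1.52,-0.09,-0.22,-0.1,-0.1,0,-1.52,-0.09,-0.21,-0.1,-0.1,0,-1.52,-0.09,-0.21,-0.1,-0.1,0]
N 9 dist cm 17.6 turn -0.1
[-1.95,-0.04,-0.1,0,0,0,-1.95,-0.04,-0.1,0,0,0,-1.95,-0.04,-0.1,0,0,0,-1.95,-0.04,-0.1,0,0,0,-1.95,-0.04,-0.1,0,0,0,-1.95,-0.04,-0.1,0,0,0,-1.95,-0.04,-0.1,0,0,0,-1.95,-0.04,-0.1,0,0,0,-1.95,-0.04,-0.09,0,0,0]
```

>>> servo_tool --deltas '[-1.5, -0.1, -0.3, 0, 0, 0, -1.5, -0.1, -0.3, 0, 0, 0, -1.5, -0.1, -0.2, 0, 0, 0, -1.5, 0, -0.1, 0, 0, 0, -1.5, 0, 0, 0, 0, 0, -1.5, 0, 0, 0, 0, 0, -1.5, 0, 0, 0, 0, 0, -1.5, 0, 0, 0, 0, 0, -1, 0, 0, 0, 0, 0]'

```text
clock: 3.7
position: [0.5379, -0.0855, 0.1261]
ee_rot: [-0.006, 0.09, 0.996, -0.002]
contact_force: [-2.2, 0.1, -1.9]
width: 0.0001
```

```bash
python3 - <<'E'
from h import *
p,R=pose(); print(p,toF(p),manip.get_state()["contact_force"])
E
```

```text
[ 0.5379 -0.0855  0.1261] [0.031  0.0022 0.1261] [-2.1708  0.0861 -1.9059]
```

>>> servo_tool --deltas '[-0.8, 0, 0.3, 0, 0, 0, -0.8, 0, 0.2, 0, 0, 0, -0.5, 0, 0.1, 0, 0, 0, -0.4, 0, 0.1, 0, 0, 0, -0.4, 0, 0, 0, 0, 0]'

```text
clock: 4.2
position: [0.5644, -0.0903, 0.1224]
ee_rot: [-0.011, 0.09, 0.996, -0.002]
contact_force: [-13.9, 2.0, 7.5]
width: 0.0001
```

```bash
python3 - <<'E'
from h import *
p,R=pose(); print(p,toF(p),manip.get_state()["contact_force"])
E
```

```text
[ 0.5644 -0.0903  0.1224] [0.058  0.0023 0.1224] [-13.9324   2.024    7.4858]
```

>>> servo_tool --deltas '[-0.4, 0, 0, 0, 0, 0, -0.4, 0, 0, 0, 0, 0, -0.4, 0, 0, 0, 0, 0]'

```text
clock: 4.5
position: [0.5637, -0.0902, 0.1227]
ee_rot: [-0.024, 0.089, 0.996, -0.001]
contact_force: [-10.4, -0.3, 7.1]
width: -0.0
```

```bash
python3 - <<'E'
from h import *
p,R=pose(); print(p,toF(p),manip.get_state()["contact_force"])
E
```

```text
[ 0.5637 -0.0902  0.1227] [0.0572 0.0023 0.1227] [-10.4148  -0.3226   7.0807]
```

>>> servo_tool --deltas '[2, 0, 0, 0, 0, 0, 2, 0, 0, 0, 0, 0, 0, 0, -4.5, 0, 0, 0, 0, 0, -4.5, 0, 0, 0, 0, 0, -4.5, 0, 0, 0, 0, 0, -4.5, 0, 0, 0]'

```text
clock: 5.1
position: [0.5291, -0.0821, 0.3019]
ee_rot: [-0.029, 0.09, 0.996, 0.001]
contact_force: [0.3, -1.4, -0.9]
width: 0.0002
```

```bash
python3 - <<'E'
from h import *
p,R=pose(); print(p,toF(p),manip.get_state()["contact_force"])
plan([0.62,0.32,0.33],59.2)
E
```

```text
[ 0.5291 -0.0821  0.3019] [0.0218 0.0039 0.3019] [ 0.2721 -1.4421 -0.9025]
N 10 dist cm 41.3 turn -20.5
[-0.16,4.12,-0.31,-0.1,-0.3,2.1,-0.01,4.12,-0.3,-0.1,-0.3,2.1,0.13,4.12,-0.3,-0.1,-0.3,2.1,0.28,4.11,-0.29,-0.1,-0.3,2.1,0.42,4.1,-0.29,-0.1,-0.3,2.1,0.57,4.08,-0.28,-0.1,-0.3,2.1,0.71,4.06,-0.28,-0.1,-0.3,2.1,0.86,4.03,-0.28,-0.1,-0.3,2.1,1,4,-0.28,-0.1,-0.3,2.1,1.14,3.96,-0.28,-0.1,-0.3,2.1]
```

>>> servo_tool --deltas '[-0.2, 4.1, -0.3, 0, -0.3, 2.1, 0, 4.1, -0.3, 0, -0.3, 2.1, 0.1, 4.1, -0.3, 0, -0.3, 2.1, 0.3, 4.1, -0.3, 0, -0.3, 2.1, 0.4, 4.1, -0.3, 0, -0.3, 2.1, 0.6, 4.1, -0.3, 0, -0.3, 2.1, 0.7, 4.1, -0.3, 0, -0.3, 2.1, 0.9, 4, -0.3, 0, -0.3, 2.1, 1, 4, -0.3, 0, -0.3, 2.1, 1.1, 4, -0.3, 0, -0.3, 2.1, 0, 0, 0, 0, 0, 0]' --jaw 8

```text
clock: 6.2
position: [0.646, 0.3349, 0.3444]
ee_rot: [0.023, 0.28, 0.96, 0.002]
contact_force: [-0.8, -0.2, -0.5]
width: 0.0803
```

```bash
python3 - <<'E'
from h import *
p,R=pose(); print(p,R.as_matrix()); snap("wrist","w4")
snap("scene","scene1"); crop("scene1",200,140,380,305,4.4,"s1_frame")
E
```

```text
[0.646  0.3349 0.3444] [[-0.8422  0.5372  0.046 ]
 [ 0.5373  0.8433 -0.0095]
 [-0.0439  0.0167 -0.9989]]
```

View pics/w4.png

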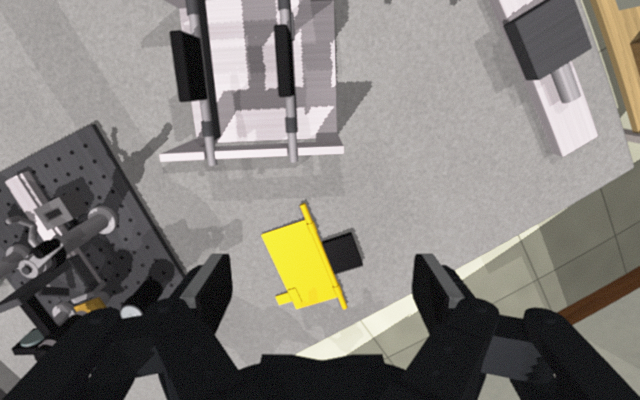

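View pics/s1_frame.png

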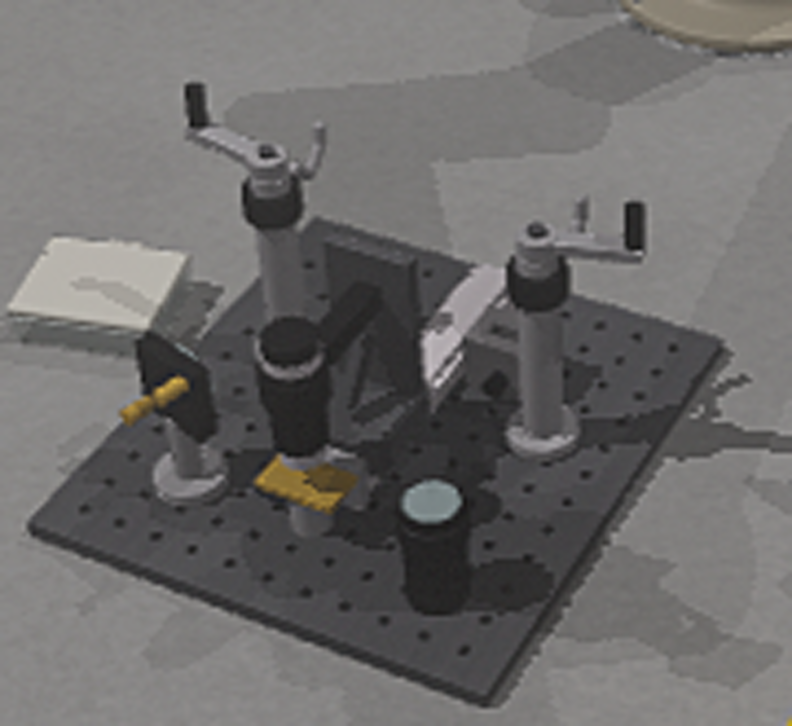

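```bash
python3 - <<'E'
from h import *
S=load("scene0"); ur=np.array([np.cos(np.radians(-30.8)),np.sin(np.radians(-30.8)),0]); un=np.array([-ur[1],ur[0],0])
for nm,c in(("far",np.array([.5508,.3643,.12])),("near",np.array([.5508,.3643,.12])-.09*un)):
    for y in(.048,-.048):
        for dz in(-.08,-.104):
            P=c+y*ur+[0,0,dz]; q=proj(S,P)[0]; print(nm,y,dz,P,(q-[390,160])*4.2, "cloud",pt(S,*q))
    for y in(.075,-.075):
        for dz in(-.04,-.08):
            P=c+y*ur+[0,0,dz]; q=proj(S,P)[0]; print(nm,"corner",y,dz,(q-[390,160])*4.2,"cloud",pt(S,*q),P)
plan([0.535,0.395,0.37],59.2)
E
```

```text
far 0.048 -0.08 [0.592  0.3397 0.04  ] [277.623  434.0507] cloud [0.596  0.3395 0.0439]
far 0.048 -0.104 [0.592  0.3397 0.016 ] [271.7671 463.1361] cloud [0.5813 0.3403 0.0051]
far -0.048 -0.08 [0.5096 0.3889 0.04  ] [372.9925 352.4048] cloud [0.5163 0.3882 0.046 ]
far -0.048 -0.104 [0.5096 0.3889 0.016 ] [366.2699 381.2837] cloud [0.5093 0.3889 0.0157]
far corner 0.075 -0.04 [258.9315 408.0628] cloud [0.6291 0.3253 0.0934] [0.6152 0.3259 0.08  ]
far corner 0.075 -0.08 [249.323  458.2636] cloud [0.5822 0.3272 0.0066] [0.6152 0.3259 0.04  ]
far corner -0.075 -0.04 [410.3477 281.078 ] cloud [0.489  0.4024 0.0822] [0.4864 0.4027 0.08  ]
far corner -0.075 -0.08 [398.4282 330.6163] cloud [0.487  0.4026 0.0406] [0.4864 0.4027 0.04  ]
near 0.048 -0.08 [0.5459 0.2624 0.04  ] [152.1239 355.7887] cloud [0.5105 0.2614 0.0068]
near 0.048 -0.104 [0.5459 0.2624 0.016 ] [147.9708 384.6279] cloud [0.5352 0.2621 0.0056]
near -0.048 -0.08 [0.4635 0.3116 0.04  ] [248.6906 280.3646] cloud [0.4211 0.3124 0.0035]
near -0.048 -0.104 [0.4635 0.3116 0.016 ] [243.6229 308.9437] cloud [0.4512 0.3118 0.0052]
near corner 0.075 -0.04 [130.1796 328.3724] cloud [0.5838 0.2493 0.0934] [0.5691 0.2486 0.08  ]
near corner 0.075 -0.08 [123.5338 378.1093] cloud [0.5361 0.2471 0.0083] [0.5691 0.2486 0.04  ]
near corner -0.075 -0.04 [283.5927 211.2543] cloud [0.3422 0.3287 0.0012] [0.4403 0.3254 0.08  ]
near corner -0.075 -0.08 [274.5031 260.1948] cloud [ 0.3903  0.3271 -0.0021] [0.4403 0.3254 0.04  ]
N 3 dist cm 13.0 turn 1.9
[4.22,-0.15,-1.03,0.2,0.9,-0.6,4.24,-0.11,-0.96,0.2,0.9,-0.6,4.25,-0.07,-0.9,0.2,0.9,-0.6]
```

```bash
python3 - <<'E'
from h import *
crop("w4",150,0,370,170,3.5,"w4c")
plan([.594,.339,.27],59.2)
E
```

```text
N 3 dist cm 9.1 turn 1.9
[1.71,-0.7,2.42,0.2,0.9,-0.6,1.68,-0.68,2.44,0.2,0.9,-0.6,1.65,-0.65,2.47,0.2,0.9,-0.6]
```

View pics/w4c.png

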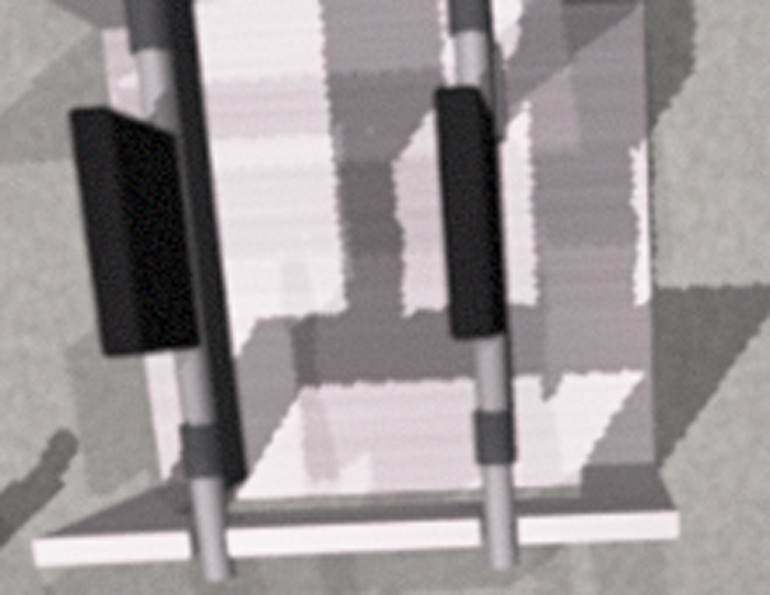

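```bash
python3 - <<'E'
from h import *
z=load("w4"); c=lambda x,y:(x/3.5+150,y/3.5)
for p,h in (((438,90),.175),((475,88),.175),((452,337),.175),((490,335),.175),((464,212),.175),((498,540),.125),((471,60),.125),((502,570),.12)):
    print(p,ptz(z,*c(*p),h),pt(z,*c(*p)))
a=ptz(z,*c(498,540),.125)-ptz(z,*c(471,60),.125);print(np.degrees(np.arctan2(a[1],a[0])))
E
```

```text
(438, 90) [0.5194 0.3735 0.175 ] [0.5191 0.3735 0.1733]
(475, 88) [0.5239 0.3812 0.175 ] [0.5236 0.3812 0.1734]
(452, 337) [0.5687 0.3437 0.175 ] [0.5625 0.3269 0.0076]
(490, 335) [0.5735 0.352  0.175 ] [0.5735 0.3519 0.1725]
(464, 212) [0.5458 0.3631 0.175 ] [0.5457 0.363  0.1741]
(498, 540) [0.6242 0.3162 0.125 ] [0.6243 0.3161 0.124 ]
(471, 60) [0.5081 0.3854 0.125 ] [0.5079 0.3854 0.1238]
(502, 570) [0.6334 0.3111 0.12  ] [ 0.651   0.29   -0.0006]
-30.779089967533263
```

```bash
python3 - <<'E'
from h import *
plan([.547,.3624,.25],59.2)
E
```

```text
N 4 dist cm 14.0 turn 1.9
[2.61,-0.68,2.25,0.2,0.6,-0.5,2.59,-0.65,2.28,0.2,0.6,-0.5,2.57,-0.62,2.31,0.2,0.6,-0.5,2.55,-0.59,2.34,0.2,0.6,-0.5]
```

>>> servo_tool --deltas '[2.6, -0.7, 2.2, 0.2, 0.6, -0.5, 2.6, -0.6, 2.3, 0.2, 0.6, -0.5, 2.6, -0.6, 2.3, 0.2, 0.6, -0.5, 2.5, -0.6, 2.3, 0.2, 0.6, -0.5, 0, 0, 0, 0, 0, 0]'

```text
clock: 6.8
position: [0.5473, 0.3556, 0.2493]
ee_rot: [0.004, 0.268, 0.963, -0.001]
contact_force: [0.1, 0.1, 1.0]
width: 0.0801
```

```bash
python3 - <<'E'
from h import *
print(pose()[0]);plan([.547,.3624,.20],59.2,step=2.5)
E
```

```text
[0.5473 0.3556 0.2493]
N 2 dist cm 5.0 turn 0.3
[0.21,0.28,2.46,0,0.3,-0.1,0.2,0.28,2.46,0,0.3,-0.1]
```

>>> servo_tool --deltas '[0.2, 0.3, 2, 0, 0.3, 0, 0.2, 0.3, 2, 0, 0.3, 0, 0, 0, 0, 0, 0, 0]'

```text
clock: 7.1
position: [0.5511, 0.3591, 0.2128]
ee_rot: [0.004, 0.27, 0.963, 0.003]
contact_force: [-0.4, 0.8, -0.2]
width: 0.08
```

```bash
python3 - <<'E'
from h import *
print(pose()[0]);snap("wrist","w5"); plan([.547,.3624,.138],59.2,step=2.5)
E
```

```text
[0.5511 0.3591 0.2128]
N 4 dist cm 7.7 turn 0.5
[0.16,-0.02,1.91,0.1,0.1,-0.1,0.16,-0.01,1.91,0.1,0.1,-0.1,0.15,-0.01,1.91,0.1,0.1,-0.1,0.15,0,1.91,0.1,0.1,-0.1]
```

View pics/w5.png

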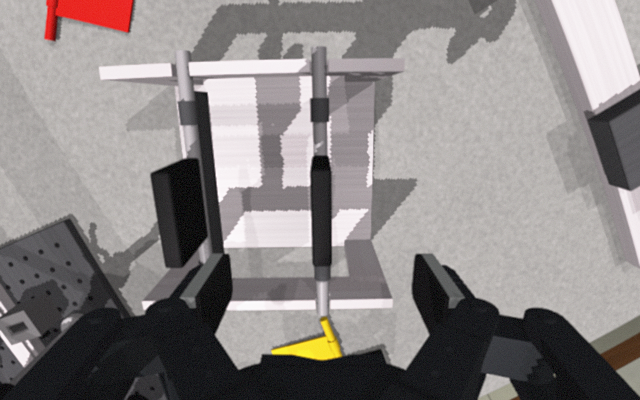

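```bash
python3 - <<'E'
from h import *
z=load("w5")
for p,h in (((321,157),.175),((321,265),.175),((321,211),.175),((320,60),.125),((323,305),.125)): print(ptz(z,*p,h),pt(z,*p))
E
```

```text
[0.5149 0.3817 0.175 ] [0.5203 0.3786 0.1362]
[0.5698 0.3482 0.175 ] [0.5705 0.3477 0.1733]
[0.541  0.3657 0.175 ] [0.5413 0.3655 0.1737]
[0.4679 0.4099 0.125 ] [0.4679 0.41   0.1244]
[0.6232 0.3178 0.125 ] [0.6241 0.3172 0.1234]
```

>>> servo_tool --deltas '[0.2, 0, 1.9, 0, 0, 0, 0.2, 0, 1.9, 0, 0, 0, 0.2, 0, 1.9, 0, 0, 0, 0, 0, 1.6, 0, 0, 0, 0, 0, 0, 0, 0, 0]'

```text
clock: 7.65
position: [0.5585, 0.3609, 0.1516]
ee_rot: [0.014, 0.272, 0.962, 0.01]
contact_force: [-0.2, -0.6, 0.9]
width: 0.0801
```

```bash
python3 - <<'E'
from h import *
print(pose()[0],manip.get_state()["contact_force"]);plan([.546,.363,.138],59.2,step=2.5)
E
```

```text
[0.5585 0.3609 0.1516] [-0.1514 -0.5828  0.9262]
N 1 dist cm 1.9 turn 0.8
[1.2,-0.51,1.32,1.5,1.3,-0.8]
```

>>> servo_tool --deltas '[0.7, -0.3, 0.7, 0.8, 0.8, -0.4, 0.6, -0.2, 0.6, 0.8, 0.8, -0.4, 0, 0, 0, 0, 0, 0]'

```text
clock: 7.95
position: [0.5475, 0.3638, 0.1423]
ee_rot: [-0.001, 0.266, 0.964, 0.002]
contact_force: [0.5, -0.7, 1.0]
width: 0.0801
```

```bash
python3 - <<'E'
from h import *
print(pose()[0],manip.get_state()["contact_force"]);plan([.546,.363,.138],59.2,step=2.5)
E
```

```text
[0.5475 0.3638 0.1423] [ 0.4636 -0.7334  1.0083]
N 1 dist cm 0.5 turn 0.0
[0.09,-0.15,0.43,0.2,-0.2,0]
```

>>> servo_tool --deltas '[0.1, -0.1, 0.5, 0.2, -0.2, 0, 0, 0, 0, 0, 0, 0]'

```text
clock: 8.15
position: [0.5467, 0.3638, 0.138]
ee_rot: [0.001, 0.266, 0.964, 0.0]
contact_force: [0.0, 0.1, 0.3]
width: 0.08
```

>>> servo_tool --deltas '[0, 0, 0, 0, 0, 0, 0, 0, 0, 0, 0, 0, 0, 0, 0, 0, 0, 0, 0, 0, 0, 0, 0, 0, 0, 0, 0, 0, 0, 0, 0, 0, 0, 0, 0, 0, 0, 0, 0, 0, 0, 0]' --jaw 0.6 --grip_force 60

```text
clock: 8.85
position: [0.5464, 0.3633, 0.1388]
ee_rot: [0.001, 0.265, 0.964, -0.0]
contact_force: [-0.5, -0.1, 0.5]
width: 0.011
```

```bash
python3 - <<'E'
from h import *
p,R=pose();print(p,R.as_matrix(),manip.get_state()["contact_force"],manip.get_state()["width"])
snap("wrist","w6");snap("scene","scene2"); crop("scene2",390,140,530,300,4,"s2")
E
```

```text
[0.5464 0.3633 0.1388] [[-0.8595  0.5112  0.0022]
 [ 0.5112  0.8595 -0.0014]
 [-0.0026 -0.0001 -1.    ]] [-0.543  -0.1494  0.541 ] 0.010996583573173044
```

View pics/s2.png

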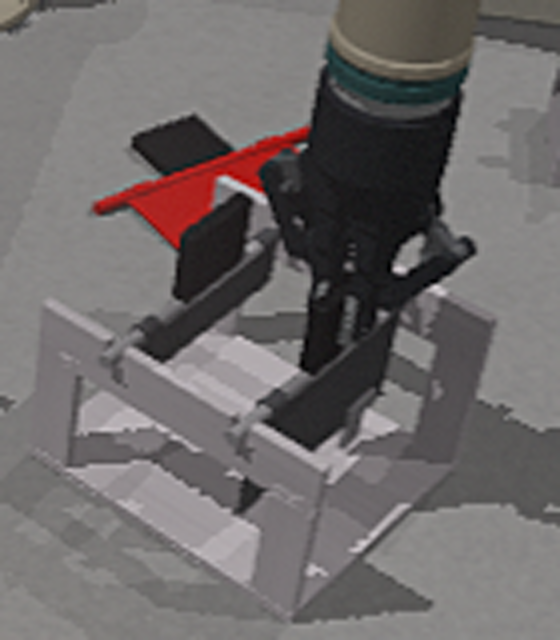

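View pics/w6.png

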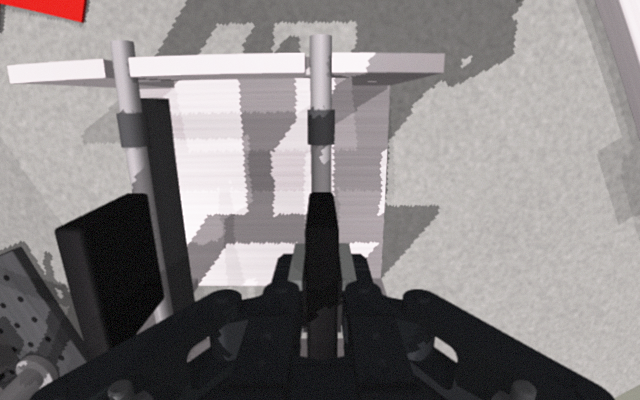

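```bash
python3 - <<'E'
from h import *
p,R=pose()
z=load("w6")
for q,h in (((320,34),.122),((321,110),.126),((321,143),.126),((321,194),.175),((320,60),.125),((321,180),.125)):
    for w in (ptz(z,*q,h),pt(z,*q)): print(q,w,R.inv().apply(w-p),end=' ')
    print()
E
```

```text
(320, 34) [0.4601 0.4144 0.122 ] [ 0.1004 -0.0001  0.0165] (320, 34) [0.4603 0.4143 0.1235] [ 0.1001 -0.0001  0.015 ] 
(321, 110) [0.4881 0.3982 0.126 ] [0.0679 0.0003 0.0126] (321, 110) [0.4881 0.3982 0.1252] [0.0679 0.0002 0.0134] 
(321, 143) [0.5008 0.3907 0.126 ] [0.0532 0.0002 0.0126] (321, 143) [0.5008 0.3906 0.1253] [0.0531 0.0002 0.0133] 
(321, 194) [0.5101 0.3852 0.175 ] [ 0.0422  0.0003 -0.0363] (321, 194) [0.5205 0.3788 0.1303] [0.0302 0.0002 0.0084] 
(320, 60) [0.4697 0.4087 0.125 ] [ 0.0892 -0.0001  0.0135] (320, 60) [0.4696 0.4088 0.1241] [ 0.0893 -0.0001  0.0145] 
(321, 180) [0.5159 0.3816 0.125 ] [0.0356 0.0002 0.0137] (321, 180) [0.5162 0.3814 0.1233] [0.0352 0.0002 0.0154]
```

>>> servo_tool --deltas '[0, 0, -1.5, 0, 0, 0, 0, 0, -2.5, 0, 0, 0, 0, 0, -4, 0, 0, 0, 0, 0, -4, 0, 0, 0, 0, 0, -4, 0, 0, 0, 0, 0, -4, 0, 0, 0, 0, 0, -2, 0, 0, 0]'

```text
clock: 9.65
position: [0.5433, 0.3631, 0.3538]
ee_rot: [-0.008, 0.266, 0.964, -0.007]
contact_force: [0.4, 0.4, -3.3]
width: 0.0117
```

```bash
python3 - <<'E'
from h import *
p,R=pose();print(p,R.as_matrix(),manip.get_state()["contact_force"],manip.get_state()["width"])
snap("scene","scene3"); plan(F(0,0.0,.355),-10.45,n=16)
E
```

```text
[0.5433 0.3631 0.3538] [[-0.8588  0.5119 -0.0188]
 [ 0.5122  0.8588 -0.0099]
 [ 0.0111 -0.0181 -0.9998]] [ 0.4328  0.4487 -3.2601] 0.011671110904248654
N 16 dist cm 44.7 turn -69.7
[-1.23,-2.51,0.03,-0.1,0,4.4,-1.41,-2.41,0.03,-0.1,0,4.4,-1.59,-2.3,0.03,-0.1,0,4.4,-1.76,-2.17,0.02,-0.1,0,4.4,-1.92,-2.03,0.02,-0.1,0,4.4,-2.07,-1.88,0.02,-0.1,0,4.4,-2.21,-1.71,0.02,-0.1,0,4.4,-2.33,-1.54,0.02,-0.1,0,4.4,-2.44,-1.36,0.01,-0.1,0,4.4,-2.54,-1.17,0.01,-0.1,0,4.4,-2.62,-0.98,0.01,-0.1,0,4.4,-2.68,-0.77,0.01,-0.1,0,4.4,-2.74,-0.57,0.01,-0.1,0,4.4,-2.77,-0.36,0.01,-0.1,0,4.4,-2.79,-0.15,0.01,-0.1,0,4.4,-2.79,0.07,0.01,-0.1,0,4.4]
```

View pics/scene3.png

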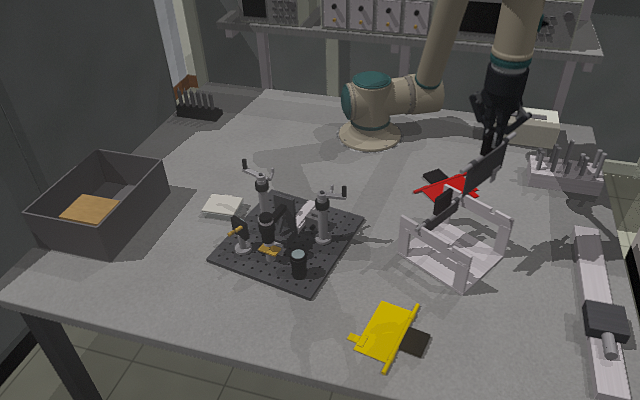

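>>> servo_tool --deltas '[-1.2, -2.5, 0, 0, 0, 4.4, -1.4, -2.4, 0, 0, 0, 4.4, -1.6, -2.3, 0, 0, 0, 4.4, -1.8, -2.2, 0, 0, 0, 4.4, -1.9, -2, 0, 0, 0, 4.4, -2.1, -1.9, 0, 0, 0, 4.4, -2.2, -1.7, 0, 0, 0, 4.4, -2.3, -1.5, 0, 0, 0, 4.4, -2.4, -1.4, 0, 0, 0, 4.4, -2.5, -1.2, 0, 0, 0, 4.4, -2.6, -1, 0, 0, 0, 4.4, -2.7, -0.8, 0, 0, 0, 4.4, -2.7, -0.6, 0, 0, 0, 4.4]'

```text
clock: 11.0
position: [0.4982, -0.0047, 0.3362]
ee_rot: [-0.013, 0.707, 0.707, -0.018]
contact_force: [-0.2, 0.3, -3.1]
width: 0.0109
```

```bash
python3 - <<'E'
from h import *
p,R=pose();print(p,toF(p),manip.get_state()["contact_force"],manip.get_state()["width"],manip.get_state()["qpos"])
plan(F(0,0.0,.35),-10.45)
E
```

```text
[ 0.4982 -0.0047  0.3362] [-0.0227  0.0744  0.3362] [-0.218   0.2964 -3.1129] 0.010921312213309132 [-0.14    0.1403  1.4294 -0.0126  1.6138 -0.1406]
N 2 dist cm 7.9 turn -10.5
[-3.87,0.41,-0.68,-1.2,0.3,5.2,-3.81,0.78,-0.69,-1.2,0.3,5.2]
```

>>> servo_tool --deltas '[-2.6, 0.3, -0.5, -0.8, 0.2, 3.5, -2.6, 0.4, -0.5, -0.8, 0.2, 3.5, -2.5, 0.5, -0.5, -0.8, 0.2, 3.5, 0, 0, 0, 0, 0, 0]'

```text
clock: 11.4
position: [0.5028, -0.0879, 0.3441]
ee_rot: [-0.004, 0.773, 0.634, -0.003]
contact_force: [1.1, 0.7, -3.6]
width: 0.0114
```

```bash
python3 - <<'E'
from h import *
p,R=pose();print(p,toF(p),R.as_matrix(),manip.get_state()["contact_force"],manip.get_state()["width"])
snap("wrist","w7");plan(F(0,0.0,.24),-10.45)
E
```

```text
[ 0.5028 -0.0879  0.3441] [-0.0031 -0.0066  0.3441] [[ 0.1951  0.9807 -0.0097]
 [ 0.9808 -0.1951  0.0013]
 [-0.0006 -0.0098 -1.    ]] [ 1.1178  0.6877 -3.6175] 0.011380807217450422
N 3 dist cm 10.4 turn 0.7
[0.16,0.17,3.45,-0.2,0,-0.2,0.16,0.15,3.45,-0.2,0,-0.2,0.16,0.14,3.45,-0.2,0,-0.2]
```

View pics/w7.png

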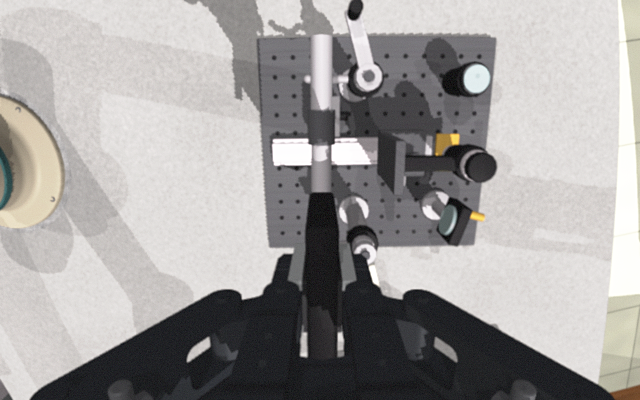

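>>> servo_tool --deltas '[0.2, 0.2, 3.5, -0.2, 0, -0.2, 0.2, 0.1, 3.5, -0.2, 0, -0.2, 0.2, 0.1, 3.5, -0.2, 0, -0.2, 0, 0, 0, 0, 0, 0]'

```text
clock: 11.85
position: [0.5049, -0.0768, 0.2321]
ee_rot: [-0.004, 0.768, 0.64, 0.0]
contact_force: [-0.2, 0.4, -4.1]
width: 0.011
```

```bash
python3 - <<'E'
from h import *
p,R=pose();print(p,toF(p),R.as_matrix(),manip.get_state()["contact_force"],manip.get_state()["width"])
plan(F(0,0.0,.185),-10.45,step=3)
E
```

```text
[ 0.5049 -0.0768  0.2321] [-0.003   0.0047  0.2321] [[ 0.1802  0.9836 -0.0043]
 [ 0.9836 -0.1802  0.0067]
 [ 0.0058 -0.0055 -1.    ]] [-0.1564  0.4273 -4.1463] 0.011011559610913282
N 2 dist cm 4.7 turn -0.1
[-0.25,0.16,2.35,-0.2,-0.2,0,-0.24,0.16,2.35,-0.2,-0.2,0]
```

>>> servo_tool --deltas '[-0.2, 0.2, 1.4, -0.2, -0.2, 0, -0.2, 0.1, 1.4, -0.2, -0.1, 0, 0, 0, 0, 0, 0, 0]'

```text
clock: 12.15
position: [0.5075, -0.0789, 0.2046]
ee_rot: [-0.0, 0.767, 0.642, 0.001]
contact_force: [-1.5, 0.3, -3.7]
width: 0.0112
```

```bash
python3 - <<'E'
from h import *
p,R=pose();print(p,toF(p),R.as_matrix(),manip.get_state()["contact_force"],manip.get_state()["width"])
plan(F(0,0.0,.185),-10.45,step=3)
snap("wrist","w8"); snap("side","side1"); snap("scene","scene4"); crop("side1",275,120,455,300,3.3,"d1"); crop("w8",220,20,420,240,2.7,"w8c")
E
```

```text
[ 0.5075 -0.0789  0.2046] [-0.      0.0031  0.2046] [[ 0.1769  0.9842  0.0014]
 [ 0.9842 -0.1769  0.0016]
 [ 0.0019  0.0011 -1.    ]] [-1.4575  0.2873 -3.6779] 0.011183250974509852
N 1 dist cm 2.0 turn -0.3
[-0.32,0,1.96,0.1,-0.1,0.3]
```

View pics/d1.png

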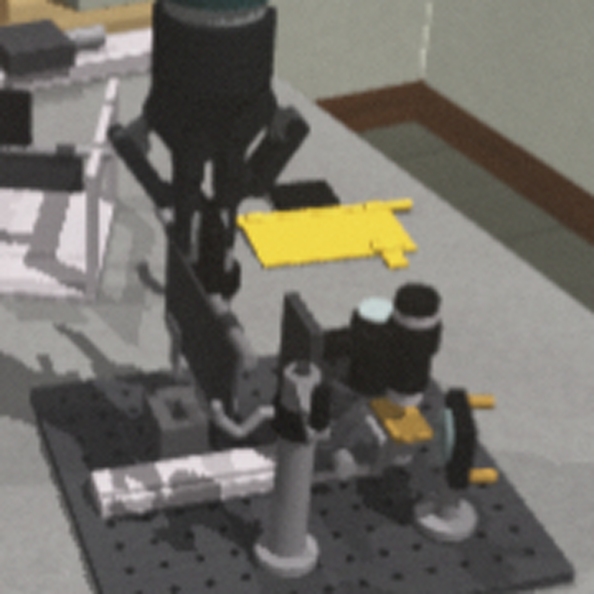

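View pics/w8.png

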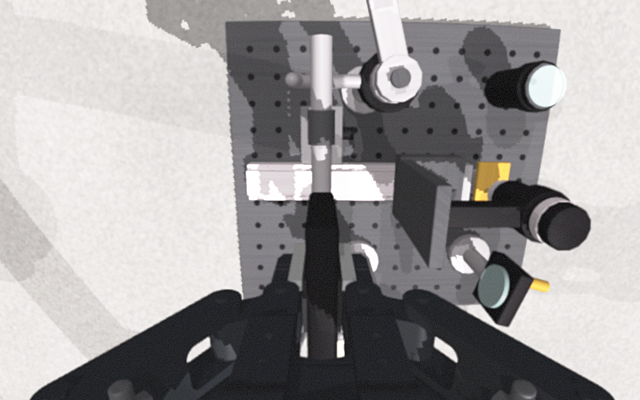

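```bash
python3 - <<'E'
from h import *
p,R=pose();z=load("w8")
for nm,q,h in (("tip",(292,79),.154),("pivot",(401,76),.17),("rodA",(321,40),.19),("rodB",(321,180),.19),("switchc",(345,128),.05)):
    for w in (ptz(z,*q,h),pt(z,*q)): print(nm,w,toF(w),"tool",R.inv().apply(w-p))
crop("w8",270,90,370,170,7,"w8c")
E
```

```text
tip [0.5073 0.0073 0.154 ] [-0.016   0.0879  0.154 ] tool [ 0.0851 -0.0176  0.0527]
tip [0.5071 0.0075 0.1524] [-0.0161  0.088   0.1524] tool [ 0.0852 -0.0177  0.0543]
pivot [ 0.5624 -0.0021  0.17  ] [0.04   0.0886 0.17  ] tool [0.0856 0.0385 0.037 ]
pivot [ 0.5625 -0.0021  0.1696] [0.0401 0.0886 0.1696] tool [0.0856 0.0386 0.0374]
rodA [0.5254 0.018  0.19  ] [-0.      0.1017  0.19  ] tool [ 0.0988 -0.0014  0.0168]
rodA [0.5254 0.0181 0.1895] [-0.0001  0.1017  0.1895] tool [ 0.0989 -0.0014  0.0173]
rodB [ 0.5143 -0.0432  0.19  ] [0.0001 0.0395 0.19  ] tool [ 0.0366 -0.0015  0.0167]
rodB [ 0.5143 -0.0432  0.1899] [0.0001 0.0394 0.1899] tool [ 0.0366 -0.0015  0.0168]
switchc [ 0.5371 -0.0322  0.05  ] [0.0206 0.0545 0.05  ] tool [0.0514 0.0182 0.1569]
switchc [ 0.5383 -0.0339  0.0282] [0.0221 0.053  0.0282] tool [0.0498 0.0195 0.1787]
```

View pics/w8c.png

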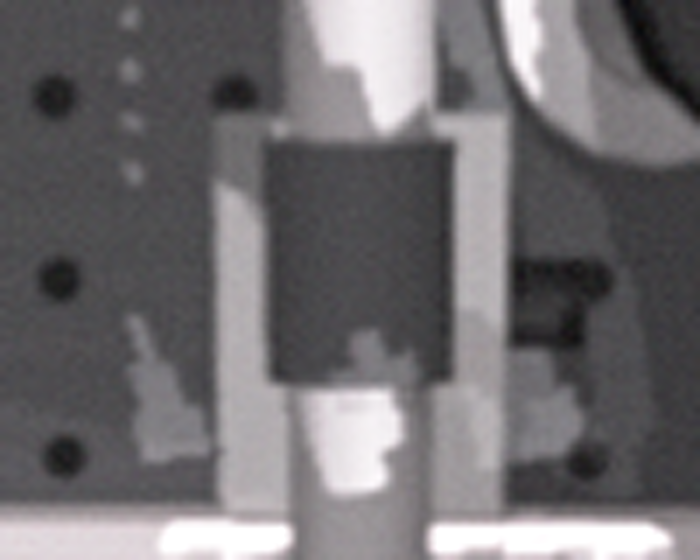

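>>> servo_tool --deltas '[-0.3, 0, 0.8, 0, 0, 0.3, 0, 0, 0.8, 0, 0, 0, 0, 0, 0, 0, 0, 0]'

```text
clock: 12.6
position: [0.5103, -0.0829, 0.1923]
ee_rot: [0.004, 0.769, 0.639, 0.004]
contact_force: [-0.6, 0.1, -3.3]
width: 0.011
```

```bash
python3 - <<'E'
from h import *
p,R=pose();print(p,toF(p),R.as_matrix(),manip.get_state()["contact_force"],manip.get_state()["width"])
plan(F(0,0.0,.165),-10.45,step=1)
E
```

```text
[ 0.5103 -0.0829  0.1923] [ 0.0034 -0.0002  0.1923] [[ 0.1823  0.9832  0.0111]
 [ 0.9832 -0.1823 -0.0011]
 [ 0.0009  0.0111 -0.9999]] [-0.5815  0.0513 -3.2825] 0.01099217743249218
N 3 dist cm 2.8 turn 0.1
[0.01,-0.12,0.91,0.2,0,0,0.01,-0.12,0.91,0.2,0,0,0.01,-0.12,0.91,0.2,0,0]
```

>>> servo_tool --deltas '[0, -0.2, 0.6, 0.3, 0, 0, 0, -0.2, 0.6, 0.3, 0, 0, 0, -0.1, 0, 0.1, 0, 0]'

```text
clock: 12.9
position: [0.5051, -0.082, 0.1793]
ee_rot: [-0.001, 0.769, 0.639, -0.0]
contact_force: [-0.1, 0.4, -2.5]
width: 0.011
```

```bash
python3 - <<'E'
from h import *
p,R=pose();print(p,toF(p),R.as_matrix(),manip.get_state()["contact_force"],manip.get_state()["width"])
plan(F(0,0.0,.165),-10.45,step=1)
E
```

```text
[ 0.5051 -0.082   0.1793] [-0.0019 -0.0003  0.1793] [[ 0.1826  0.9832 -0.0018]
 [ 0.9832 -0.1826  0.0014]
 [ 0.001  -0.002  -1.    ]] [-0.1311  0.3665 -2.496 ] 0.011023957859428384
N 2 dist cm 1.4 turn 0.1
[0.02,0.1,0.72,-0.1,0,0,0.02,0.1,0.72,-0.1,0,0]
```

>>> servo_tool --deltas '[0, 0.1, 0, 0, 0, 0, 0, 0, 0.5, 0, 0, 0, 0, 0, 0, 0, 0, 0]'

```text
clock: 13.2
position: [0.506, -0.0822, 0.1738]
ee_rot: [-0.001, 0.769, 0.639, -0.0]
contact_force: [0.4, -0.3, -2.9]
width: 0.0112
```

```bash
python3 - <<'E'
from h import *
p,R=pose();print(p,toF(p),R.as_matrix(),manip.get_state()["contact_force"],manip.get_state()["width"])
plan(F(0,0.0,.165),-10.45,step=1)
E
```

```text
[ 0.506  -0.0822  0.1738] [-0.0009 -0.0003  0.1738] [[ 0.1827  0.9832 -0.0022]
 [ 0.9832 -0.1827  0.0015]
 [ 0.0011 -0.0024 -1.    ]] [ 0.3637 -0.2511 -2.9303] 0.011190391372567927
N 1 dist cm 0.9 turn 0.1
[0.03,0.09,0.88,-0.1,-0.1,-0.1]
```

>>> servo_tool --deltas '[0, 0.1, 0.5, -0.1, 0, 0, 0, 0, 0.4, 0, 0, 0, 0, 0, 0, 0, 0, 0]'

```text
clock: 13.5
position: [0.5073, -0.0824, 0.1641]
ee_rot: [-0.0, 0.769, 0.639, 0.0]
contact_force: [0.5, 0.3, -3.3]
width: 0.0114
```

```bash
python3 - <<'E'
from h import *
p,R=pose();print(p,toF(p),R.as_matrix(),manip.get_state()["contact_force"],manip.get_state()["width"])
snap("side","side2"); crop("side2",275,120,455,300,3.3,"d2")
E
```

```text
[ 0.5073 -0.0824  0.1641] [ 0.0004 -0.0003  0.1641] [[ 0.1827  0.9832  0.0002]
 [ 0.9832 -0.1827  0.0011]
 [ 0.0011  0.     -1.    ]] [ 0.5163  0.2818 -3.3162] 0.011369069274782756
```

View pics/d2.png

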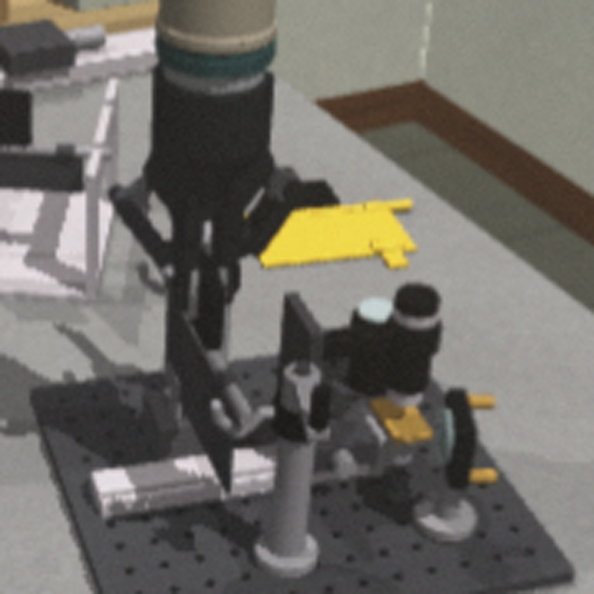

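>>> servo_tool --deltas '[0, 0, 0.4, 0, 0, 0, 0, 0, 0.3, 0, 0, 0, 0, 0, 0.1, 0, 0, 0]'

```text
clock: 13.85
position: [0.5075, -0.0825, 0.1571]
ee_rot: [0.0, 0.769, 0.639, 0.001]
contact_force: [-3.4, -0.2, 7.6]
width: 0.011
```

```bash
python3 - <<'E'
from h import *
p,R=pose();print(p,toF(p),R.as_matrix(),manip.get_state()["contact_force"],manip.get_state()["width"])
E
```

```text
[ 0.5075 -0.0825  0.1571] [ 0.0006 -0.0004  0.1571] [[ 0.1825  0.9832  0.001 ]
 [ 0.9832 -0.1825  0.0007]
 [ 0.0008  0.0008 -1.    ]] [-3.3643 -0.1788  7.5983] 0.011029514876554937
```

>>> servo_tool --deltas '[0, -0.1, 0.3, 0, 0, 0, 0, 0, 0.1, 0, 0, 0, 0, 0, 0, 0, 0, 0]'

```text
clock: 14.15
position: [0.5065, -0.0823, 0.1566]
ee_rot: [0.001, 0.769, 0.639, 0.001]
contact_force: [-1.0, 0.1, -2.6]
width: 0.0116
```

```bash
python3 - <<'E'
from h import *
p,R=pose();print(p,toF(p),R.as_matrix(),manip.get_state()["contact_force"],manip.get_state()["moment"])
snap("side","side3"); crop("side3",300,170,400,270,6,"d3"); snap("wrist","w9"); snap("scene","scene5"); crop("scene5",240,150,360,260,6,"s5")
z=load("w9")
for q in ((320,60),(320,180),(321,90)): print(pt(z,*q),toF(pt(z,*q)))
E
```

```text
[ 0.5065 -0.0823  0.1566] [-0.0004 -0.0004  0.1566] [[ 0.1822  0.9833  0.0033]
 [ 0.9833 -0.1822 -0.0003]
 [ 0.0003  0.0033 -1.    ]] [-1.0406  0.0995 -2.6095] [0.0257 0.0826 0.0453]
[0.523  0.0064 0.1414] [-0.0003  0.0899  0.1414]
[ 0.513  -0.0467  0.1414] [-0.0005  0.0358  0.1414]
[ 0.5211 -0.0062  0.1415] [0.0001 0.0771 0.1415]
```

View pics/d3.png

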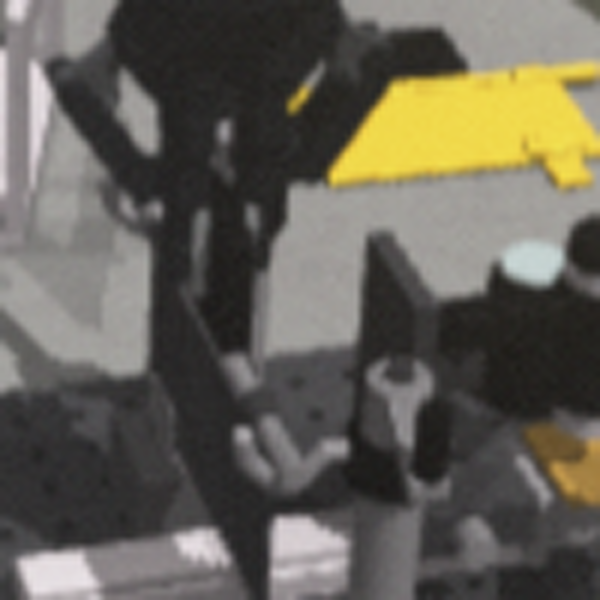

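View pics/w9.png

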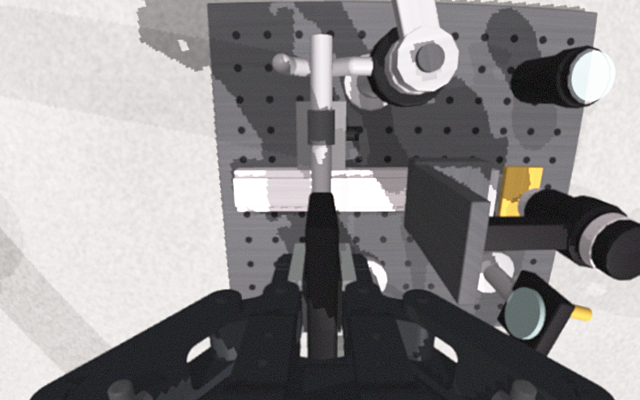

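View pics/s5.png

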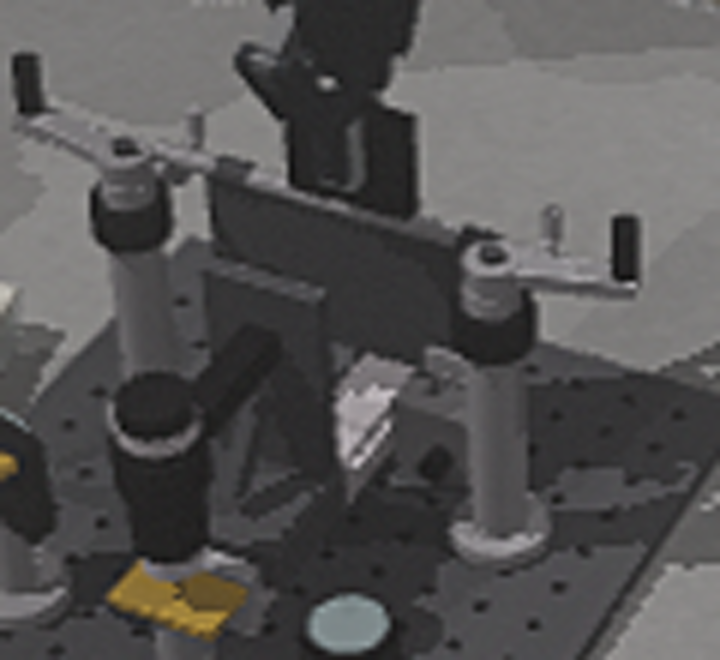

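>>> servo_tool --deltas '[0, 0, 0.3, 0, 0, 0, 0, 0, 0.3, 0, 0, 0, 0, 0, 0.3, 0, 0, 0]'

```text
clock: 14.6
position: [0.5068, -0.0824, 0.1562]
ee_rot: [0.003, 0.769, 0.64, 0.002]
contact_force: [-6.9, 2.0, 19.7]
width: 0.0115
```

```bash
python3 - <<'E'
from h import *
p,R=pose();print(p,toF(p),R.as_matrix(),manip.get_state()["contact_force"],manip.get_state()["moment"])
E
```

```text
[ 0.5068 -0.0824  0.1562] [-0.0001 -0.0004  0.1562] [[ 0.1819  0.9833  0.0063]
 [ 0.9833 -0.1819 -0.0015]
 [-0.0003  0.0065 -1.    ]] [-6.8666  1.966  19.7371] [0.3926 1.2997 0.0209]
```

>>> servo_tool --deltas '[0, 0, -0.1, 0.3, 0, 0, 0, 0, 0, 0, 0, 0]'

```text
clock: 14.8
position: [0.5075, -0.0826, 0.1578]
ee_rot: [0.002, 0.769, 0.639, 0.001]
contact_force: [0.1, -0.1, -3.1]
width: 0.0114
```

```bash
python3 - <<'E'
from h import *
p,R=pose();print(p,toF(p),R.as_matrix(),manip.get_state()["contact_force"],manip.get_state()["moment"])
E
```

```text
[ 0.5075 -0.0826  0.1578] [ 0.0006 -0.0005  0.1578] [[ 0.1821  0.9833  0.0036]
 [ 0.9833 -0.1821 -0.0012]
 [-0.0006  0.0038 -1.    ]] [ 0.1491 -0.0903 -3.1316] [ 0.048   0.0389 -0.0165]
```

>>> servo_tool --deltas '[0, 0, 0.2, 0.2, 0, 0, 0, 0, 0.1, 0, 0, 0]'

```text
clock: 15.0
position: [0.5071, -0.0825, 0.1566]
ee_rot: [-0.0, 0.769, 0.64, -0.0]
contact_force: [-3.4, 1.0, 10.2]
width: 0.011
```

```bash
python3 - <<'E'
from h import *
p,R=pose();print(p,toF(p),R.as_matrix(),manip.get_state()["contact_force"],manip.get_state()["moment"])
E
```

```text
[ 0.5071 -0.0825  0.1566] [ 0.0002 -0.0004  0.1566] [[ 0.1819  0.9833 -0.001 ]
 [ 0.9833 -0.1819 -0.0004]
 [-0.0006 -0.0009 -1.    ]] [-3.3506  1.002  10.1853] [0.2368 0.6625 0.0024]
```

Down with 10 N: seated, level, upright. Release now.

>>> servo_tool --deltas '[0, 0, 0, 0, 0, 0, 0, 0, 0, 0, 0, 0, 0, 0, 0, 0, 0, 0, 0, 0, 0, 0, 0, 0]' --jaw 3.5

```text
clock: 15.4
position: [0.5086, -0.0829, 0.1557]
ee_rot: [0.0, 0.769, 0.639, -0.0]
contact_force: [0.9, 0.1, 0.5]
width: 0.0353
```

```bash
python3 - <<'E'
from h import *
p,R=pose();print(p,toF(p),manip.get_state()["contact_force"],manip.get_state()["width"])
snap("wrist","w10")
z=load("w10")
for q in ((320,60),(320,180),(321,90)): print(pt(z,*q),toF(pt(z,*q)))
E
```

```text
[ 0.5086 -0.0829  0.1557] [ 0.0017 -0.0006  0.1557] [0.8572 0.0619 0.4924] 0.03529472577158006
[0.5249 0.0058 0.1409] [0.0017 0.0896 0.1409]
[ 0.515  -0.0472  0.1412] [0.0015 0.0357 0.1412]
[ 0.523  -0.0068  0.1412] [0.0021 0.0769 0.1412]
```

View pics/w10.png

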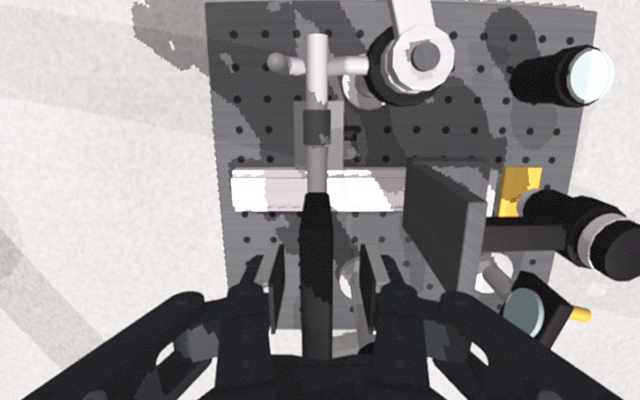

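>>> servo_tool --deltas '[0, -0.1, -1, 0, 0, 0, 0, -0.1, -3, 0, 0, 0, 0, 0, -4, 0, 0, 0, 0, 0, -4, 0, 0, 0, 0, 0, 0, 0, 0, 0]'

```text
clock: 15.95
position: [0.5058, -0.0823, 0.2806]
ee_rot: [-0.001, 0.769, 0.639, -0.001]
contact_force: [-0.3, 1.0, 0.5]
width: 0.035
```

>>> servo_tool --deltas '[3.5, 1.6, 0, 0, 0, 0, 3.5, 1.6, 0, 0, 0, 0, 3.5, 1.6, 0, 0, 0, 0, 3.2, 1.5, 0, 0, 0, 0, 0, 0, 0, 0, 0, 0]' --jaw 0

```text
clock: 16.45
position: [0.5959, 0.0434, 0.2833]
ee_rot: [0.002, 0.77, 0.638, 0.001]
contact_force: [-1.0, -0.7, -0.2]
width: 0.0001
```

```bash
python3 - <<'E'
from h import *
p,R=pose();print(p,toF(p),manip.get_state()["contact_force"],manip.get_state()["width"])
snap("wrist","w11");snap("scene","scene6"); crop("scene6",230,140,370,260,5,"s6")
plan(F(.064,.142,.175),-10.45)
E
```

```text
[0.5959 0.0434 0.2833] [0.0647 0.1394 0.2833] [-1.0095 -0.6681 -0.1976] 8.77002210267371e-05
N 3 dist cm 10.9 turn 0.4
[0.21,0.02,3.61,0,0.1,-0.1,0.2,0.03,3.61,0,0.1,-0.1,0.2,0.03,3.61,0,0.1,-0.1]
```

View pics/w11.png

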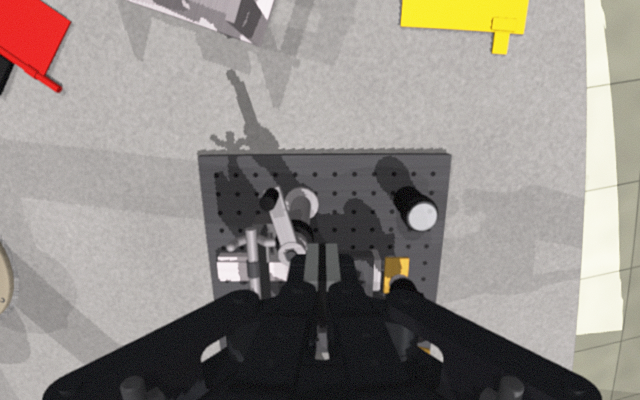

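View pics/s6.png

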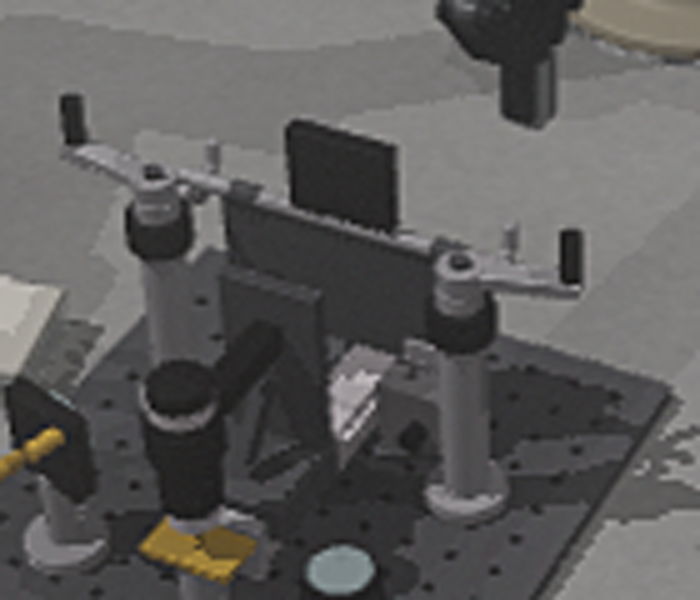

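```bash
python3 - <<'E'
from h import *
z=load("w11"); crop("w11",200,150,360,290,5,"w11c")
for q in ((269,196),(291,251)): print(toF(ptz(z,*q,.193)),toF(ptz(z,*q,.17)),toF(pt(z,*q)))
E
```

```text
[0.0275 0.147  0.193 ] [0.0238 0.1406 0.17  ] [0.0271 0.1463 0.1906]
[0.0419 0.1037 0.193 ] [0.0396 0.093  0.17  ] [0.0395 0.0927 0.1693]
```

View pics/w11c.png

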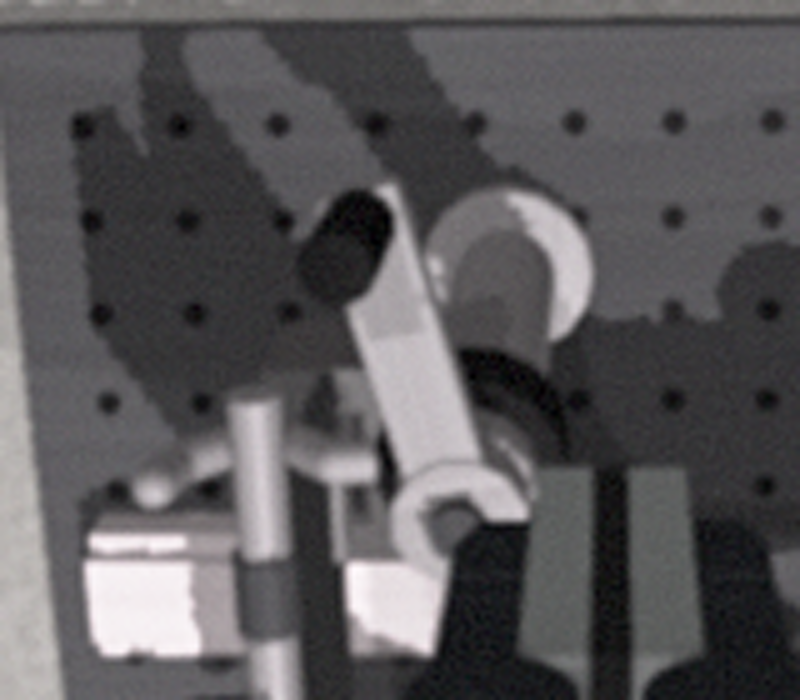

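>>> servo_tool --deltas '[0.2, 0, 3.6, 0, 0.1, -0.1, 0.2, 0, 3.5, 0, 0.1, -0.1, 0.2, 0, 3.4, 0, 0.1, -0.1, 0, 0, 0, 0, 0, 0]'

```text
clock: 16.95
position: [0.593, 0.0416, 0.1777]
ee_rot: [0.002, 0.77, 0.638, 0.001]
contact_force: [-1.1, -0.0, -0.1]
width: 0.0001
```

```bash
cat >> h.py <<'E'
def arc(side,a0,a1,n,r=.057,z=.177):
    """side +1 left, -1 right; rows from the present pose through arc waypoints; tool assumed x=frame y,y=frame x"""
    p,R=pose(); f=toF(p); rows=[]
    for a in np.linspace(a0,a1,n):
        t=np.array([.04-r*np.cos(a),side*(.088+r*np.sin(a)),z]); 
        d=R.inv().apply((t-f)[0]*ex+(t-f)[1]*ey+np.array([0,0,(t-f)[2]]))*100
        rows+=[*np.round(d,1),0,0,0]; f=t
    print("["+",".join(f"{x+0:g}" for x in rows)+"]")
def ang(side):
    f=toF(pose()[0]); d=f-np.array([.04,side*.088,0]); print("finger a",np.arctan2(side*d[1],-d[0]),"r",np.hypot(d[0],d[1]))
E
python3 - <<'E'
from h import *
p,R=pose();print(p,toF(p),R.as_matrix(),manip.get_state()["contact_force"])
ang(1); arc(1,1.85,.5,9)
E
```

```text
[0.593  0.0416 0.1777] [0.0621 0.1371 0.1777] [[ 0.187   0.9824  0.0046]
 [ 0.9824 -0.187  -0.0023]
 [-0.0014  0.0049 -1.    ]] [-1.0915 -0.0363 -0.0819]
finger a 1.9940790148080343 r 0.05389842908716719
[0.6,-0.6,0.1,0,0,0,0.2,-0.9,0,0,0,0,0,-1,0,0,0,0,-0.1,-1,0,0,0,0,-0.3,-0.9,0,0,0,0,-0.4,-0.8,0,0,0,0,-0.6,-0.8,0,0,0,0,-0.7,-0.7,0,0,0,0,-0.8,-0.5,0,0,0,0]
```

>>> servo_tool --deltas '[0.6, -0.6, 0, 0, 0, 0, 0.2, -0.9, 0, 0, 0, 0, 0, -1, 0, 0, 0, 0, -0.1, -1, 0, 0, 0, 0, -0.3, -0.9, 0, 0, 0, 0]'

```text
clock: 17.45
position: [0.5509, 0.0524, 0.1841]
ee_rot: [0.007, 0.771, 0.637, 0.005]
contact_force: [0.8, -0.4, -0.4]
width: -0.0002
```

```bash
python3 - <<'E'
from h import *
p,R=pose();print(p,toF(p),R.as_matrix(),manip.get_state()["contact_force"])
ang(1); arc(1,.95,.35,5)
E
```

```text
[0.5509 0.0524 0.1841] [0.0188 0.1402 0.1841] [[ 0.1892  0.9818  0.0164]
 [ 0.9819 -0.1892 -0.0041]
 [-0.0009  0.0169 -0.9999]] [ 0.8161 -0.3783 -0.3902]
finger a 1.18535423476041 r 0.056297945612229054
[-0.6,-1.2,0.7,0,0,0,-0.6,-0.7,0,0,0,0,-0.6,-0.6,0,0,0,0,-0.7,-0.5,0,0,0,0,-0.8,-0.3,0,0,0,0]
```

>>> servo_tool --deltas '[-0.5, -1, 0.4, 0.3, 0, 0, -0.5, -0.9, 0.3, 0.3, 0, 0, -0.6, -0.6, 0, 0.3, 0, 0, -0.7, -0.6, 0, 0.2, 0, 0]'

```text
clock: 17.85
position: [0.5125, 0.0355, 0.1779]
ee_rot: [-0.001, 0.771, 0.637, -0.0]
contact_force: [1.0, 0.5, 0.6]
width: -0.0001
```

```bash
python3 - <<'E'
from h import *
p,R=pose();print(p,toF(p),R.as_matrix(),manip.get_state()["contact_force"])
ang(1); arc(1,.55,.3,3)
E
```

```text
[0.5125 0.0355 0.1779] [-0.0159  0.1166  0.1779] [[ 0.1881  0.9821 -0.001 ]
 [ 0.9821 -0.1881  0.0008]
 [ 0.0006 -0.0012 -1.    ]] [1.0279 0.545  0.6415]
finger a 0.47303760892973284 r 0.06275476687029087
[0.1,0.7,0.1,0,0,0,-0.6,-0.3,0,0,0,0,-0.7,-0.2,0,0,0,0]
```

>>> servo_tool --deltas '[-0.4, 0.3, 0, 0, 0, 0, -0.4, 0, 0, 0, 0, 0, -0.4, 0, 0, 0, 0, 0, -0.4, 0, 0, 0, 0, 0]'

```text
clock: 18.25
position: [0.5116, 0.0225, 0.1776]
ee_rot: [-0.006, 0.772, 0.635, 0.003]
contact_force: [1.7, 16.5, 3.2]
width: -0.0
```

```bash
python3 - <<'E'
from h import *
p,R=pose();print(p,toF(p),R.as_matrix(),manip.get_state()["contact_force"])
ang(1)
E
```

```text
[0.5116 0.0225 0.1776] [-0.0145  0.1036  0.1776] [[ 0.1925  0.9813 -0.0027]
 [ 0.9812 -0.1925  0.0133]
 [ 0.0125 -0.0052 -0.9999]] [ 1.7061 16.453   3.1923]
finger a 0.2787819906080383 r 0.056654760128156435
```

>>> servo_tool --deltas '[-0.2, 0, 0, 0, 0, 0, 0, 0, 0, 0, 0, 0, 1.5, 0, 0, 0, 0.5, 0, 1.5, 0, 0, 0, 0.5, 0, 0, 0, -4, 0, 0, 0, 0, 0, -4, 0, 0, 0, 0, 0, -4, 0, 0, 0]'

```text
clock: 18.95
position: [0.5157, 0.0517, 0.2947]
ee_rot: [-0.019, 0.772, 0.635, 0.007]
contact_force: [0.8, 0.3, 0.4]
width: 0.0001
```

```bash
python3 - <<'E'
from h import *
p,R=pose();print(p,toF(p),R.as_matrix(),manip.get_state()["contact_force"])
snap("scene","scene7"); crop("scene7",230,140,370,260,5,"s7"); snap("wrist","w12")
plan(F(.064,-.142,.29),-10.45)
E
```

```text
[0.5157 0.0517 0.2947] [-0.0157  0.133   0.2947] [[ 0.1934  0.981  -0.0139]
 [ 0.9805 -0.1927  0.0388]
 [ 0.0353 -0.0212 -0.9992]] [0.8029 0.2866 0.3942]
N 7 dist cm 28.6 turn 0.7
[-3.92,1.13,-0.01,-0.1,-0.3,-0.1,-3.93,1.12,0.01,-0.1,-0.3,-0.1,-3.93,1.12,0.03,-0.1,-0.3,-0.1,-3.93,1.11,0.05,-0.1,-0.3,-0.1,-3.93,1.1,0.07,-0.1,-0.3,-0.1,-3.93,1.1,0.1,-0.1,-0.3,-0.1,-3.93,1.09,0.12,-0.1,-0.3,-0.1]
```

View pics/s7.png

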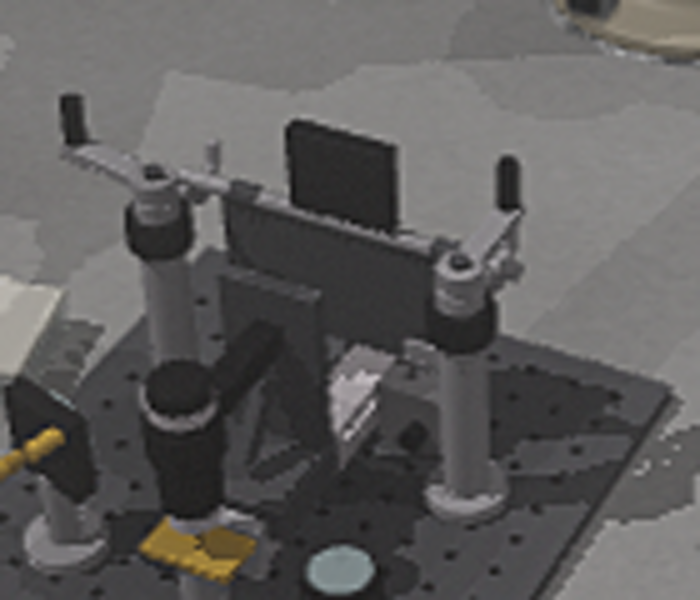

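View pics/w12.png

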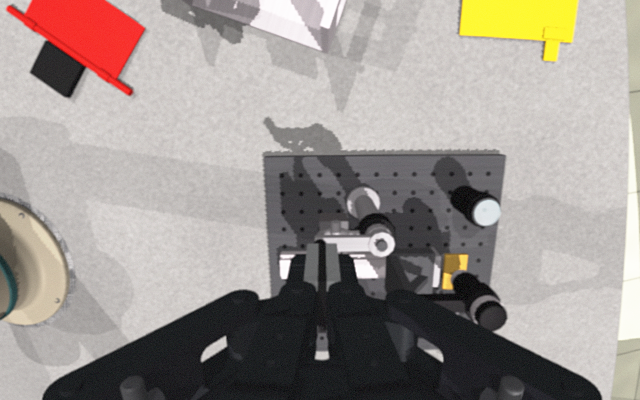

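```bash
python3 - <<'E'
from h import *
z=load("scene7"); c=lambda x,y:(230+x/5,140+y/5)
for q,h in (((509,160),.193),((509,205),.167),((459,262),.171)): w=toF(ptz(z,*c(*q),h)); print(w,"ang",np.arctan2(w[1]-.088,.04-w[0]))
z=load("w12")
for q,h in (((330,243),.166),((381,243),.17)): print(toF(ptz(z,*q,h)))
E
```

```text
[-0.0137  0.0902  0.193 ] ang 0.04114982688196216
[-0.0114  0.091   0.167 ] ang 0.05792839015533211
[0.0452 0.0916 0.171 ] ang 2.5347324076153117
[-0.0056  0.09    0.166 ]
[0.0393 0.091  0.17  ]
```

>>> servo_tool --deltas '[-3.9, 1.1, 0, -0.1, -0.3, -0.1, -3.9, 1.1, 0, -0.1, -0.3, -0.1, -3.9, 1.1, 0, -0.1, -0.3, -0.1, -3.9, 1.1, 0, -0.1, -0.3, -0.1, -3.9, 1.1, 0.1, -0.1, -0.3, -0.1, -3.9, 1.1, 0.1, -0.1, -0.3, -0.1, -3.9, 1.1, 0.1, -0.1, -0.3, -0.1, 0, 0, 0, 0, 0, 0]'

```text
clock: 19.85
position: [0.5495, -0.2349, 0.286]
ee_rot: [0.002, 0.765, 0.644, 0.002]
contact_force: [-0.3, -0.1, -0.2]
width: -0.0
```

```bash
python3 - <<'E'
from h import *
p,R=pose();print(p,toF(p),R.as_matrix(),manip.get_state()["contact_force"])
snap("wrist","w13");plan(F(.064,-.142,.177),-10.45)
E
```

```text
[ 0.5495 -0.2349  0.286 ] [ 0.0695 -0.1427  0.286 ] [[ 0.1701  0.9854  0.006 ]
 [ 0.9854 -0.1701 -0.0003]
 [ 0.0007  0.006  -1.    ]] [-0.2606 -0.1207 -0.2103]
N 3 dist cm 10.9 turn -0.7
[-0.07,-0.17,3.63,0.1,-0.1,0.2,-0.07,-0.17,3.63,0.1,-0.1,0.2,-0.06,-0.16,3.63,0.1,-0.1,0.2]
```

View pics/w13.png

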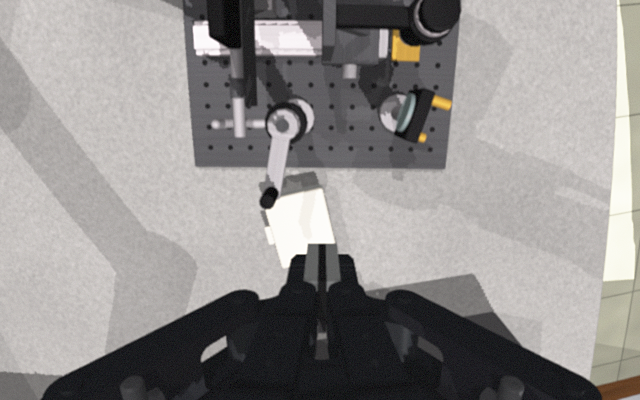

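```bash
python3 - <<'E'
from h import *
z=load("w13")
for q,h in (((269,199),.193),((285,124),.17),((239,130),.14),((237,60),.142)): print(toF(ptz(z,*q,h)),toF(pt(z,*q)))
crop("w13",180,0,340,220,3.6,"w13c")
E
```

```text
[ 0.032  -0.1386  0.193 ] [ 0.0318 -0.139   0.1916]
[ 0.0423 -0.0862  0.17  ] [ 0.0423 -0.0862  0.1697]
[ 0.     -0.0931  0.14  ] [ 0.0004 -0.093   0.1416]
[ 0.0016 -0.0372  0.142 ] [ 0.0015 -0.0372  0.1418]
```

View pics/w13c.png

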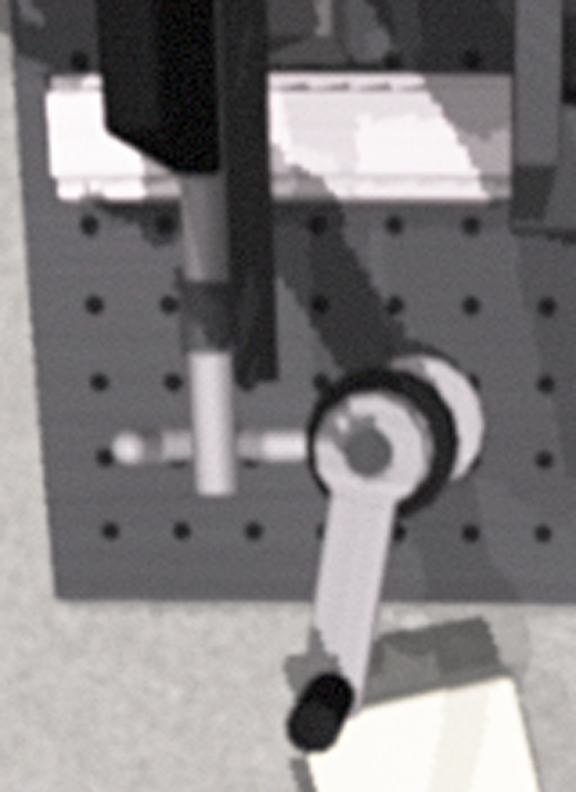

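>>> servo_tool --deltas '[0, -0.2, 3.6, 0.1, 0, 0.2, -0.1, -0.2, 3.6, 0.1, 0, 0.2, 0, -0.1, 3.4, 0.1, 0, 0.2, 0, 0, 0, 0, 0, 0]'

```text
clock: 20.3
position: [0.5457, -0.227, 0.1767]
ee_rot: [-0.002, 0.767, 0.641, 0.003]
contact_force: [-0.8, -0.1, -0.7]
width: -0.0002
```

```bash
python3 - <<'E'
from h import *
p,R=pose();print(p,toF(p),R.as_matrix(),manip.get_state()["contact_force"])
ang(-1); arc(-1,1.85,.5,9)
E
```

```text
[ 0.5457 -0.227   0.1767] [ 0.0644 -0.1356  0.1767] [[ 0.177   0.9842  0.0018]
 [ 0.9842 -0.177   0.0059]
 [ 0.0061  0.0008 -1.    ]] [-0.7887 -0.0532 -0.6883]
finger a 2.0446244919634955 r 0.05347930396860573
[-0.7,-0.9,0,0,0,0,-0.2,-0.9,0,0,0,0,0,-1,0,0,0,0,0.1,-1,0,0,0,0,0.3,-0.9,0,0,0,0,0.4,-0.9,0,0,0,0,0.6,-0.8,0,0,0,0,0.7,-0.7,0,0,0,0,0.8,-0.5,0,0,0,0]
```

>>> servo_tool --deltas '[-0.7, -0.8, 0.1, 0.2, 0, 0, -0.2, -0.9, 0.1, 0.2, 0, 0, 0, -1, 0.1, 0.2, 0, 0, 0.1, -1, 0.1, 0.2, 0, 0, 0.3, -0.9, 0.1, 0.2, 0, 0]'

```text
clock: 20.8
position: [0.5009, -0.2231, 0.1776]
ee_rot: [-0.004, 0.766, 0.643, -0.001]
contact_force: [1.3, -0.3, 0.2]
width: -0.0002
```

```bash
python3 - <<'E'
from h import *
p,R=pose();print(p,toF(p),R.as_matrix(),manip.get_state()["contact_force"])
ang(-1); arc(-1,.95,.35,5)
E
```

```text
[ 0.5009 -0.2231  0.1776] [ 0.0196 -0.1399  0.1776] [[ 0.1743  0.9847 -0.0058]
 [ 0.9847 -0.1743  0.0048]
 [ 0.0037 -0.0066 -1.    ]] [ 1.2848 -0.2801  0.233 ]
finger a 1.1958349387124994 r 0.05576970018220488
[0.6,-1.3,0.1,0,0,0,0.6,-0.7,0,0,0,0,0.6,-0.6,0,0,0,0,0.7,-0.5,0,0,0,0,0.8,-0.3,0,0,0,0]
```

>>> servo_tool --deltas '[0.4, -1, 0, 0, 0, 0, 0.5, -0.8, 0, 0, 0, 0, 0.6, -0.6, 0, 0, 0, 0, 0.7, -0.4, 0, 0, 0, 0]'

```text
clock: 21.2
position: [0.4738, -0.1955, 0.1796]
ee_rot: [-0.002, 0.767, 0.642, -0.001]
contact_force: [-0.0, -0.8, -0.7]
width: -0.0001
```

```bash
python3 - <<'E'
from h import *
p,R=pose();print(p,toF(p),R.as_matrix(),manip.get_state()["contact_force"])
ang(-1)
E
```

```text
[ 0.4738 -0.1955  0.1796] [-0.012  -0.1176  0.1796] [[ 0.1754  0.9845 -0.0042]
 [ 0.9845 -0.1754  0.0019]
 [ 0.0011 -0.0045 -1.    ]] [-0.0021 -0.8006 -0.7159]
finger a 0.5171258458273942 r 0.05984771120062329
```

>>> servo_tool --deltas '[0.4, -0.1, 0.1, 0, 0, 0, 0.4, 0, 0.1, 0, 0, 0, 0.4, 0, 0, 0, 0, 0, 0.4, 0, 0, 0, 0, 0]'

```text
clock: 21.6
position: [0.4739, -0.1823, 0.1777]
ee_rot: [0.001, 0.765, 0.644, -0.006]
contact_force: [-5.2, -14.8, 1.0]
width: -0.0
```

```bash
python3 - <<'E'
from h import *
p,R=pose();print(p,toF(p),R.as_matrix(),manip.get_state()["contact_force"])
ang(-1)
E
```

```text
[ 0.4739 -0.1823  0.1777] [-0.0144 -0.1046  0.1777] [[ 0.1713  0.9852 -0.0083]
 [ 0.9852 -0.1714 -0.0094]
 [-0.0107 -0.0066 -0.9999]] [ -5.2281 -14.7834   0.9969]
finger a 0.29676847343442003 r 0.05685075958260874
```

>>> servo_tool --deltas '[0.3, 0, 0, 0, 0, 0, 0.2, 0, 0, 0, 0, 0, -1.5, 0, 0, 0, 0, 0, -1.5, 0, 0, 0, 0, 0, 0, 0, -4, 0, 0, 0, 0, 0, -4, 0, 0, 0, 0, 0, -4, 0, 0, 0, -3, 2, -2, 0, 0, 0, -3, 3, 0, 0, 0, 0, -2, 4, 0, 0, 0, 0, 0, 0, 0, 0, 0, 0]'

```text
clock: 22.7
position: [0.5473, -0.3136, 0.3224]
ee_rot: [0.002, 0.765, 0.644, -0.01]
contact_force: [-1.1, 0.7, -0.1]
width: 0.0002
```

```bash
python3 - <<'E'
from h import *
p,R=pose();print(p,toF(p),manip.get_state()["contact_force"])
snap("scene","scene8"); crop("scene8",230,140,370,260,5,"s8"); snap("wrist","w14"); snap("side","side8"); crop("side8",275,160,455,320,4,"d8"); crop("w14",150,0,450,260,2.6,"w14c")
E
```

```text
[ 0.5473 -0.3136  0.3224] [ 0.0817 -0.2205  0.3224] [-1.1308  0.7332 -0.113 ]
```

View pics/s8.png

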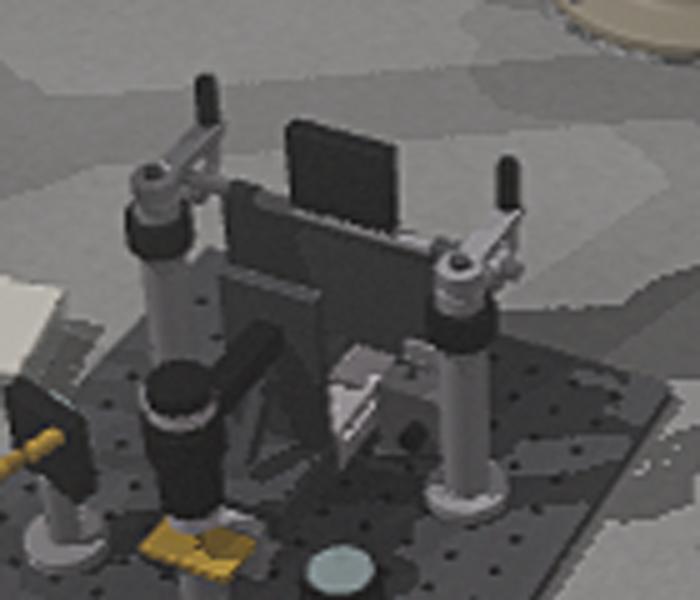

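View pics/w14c.png

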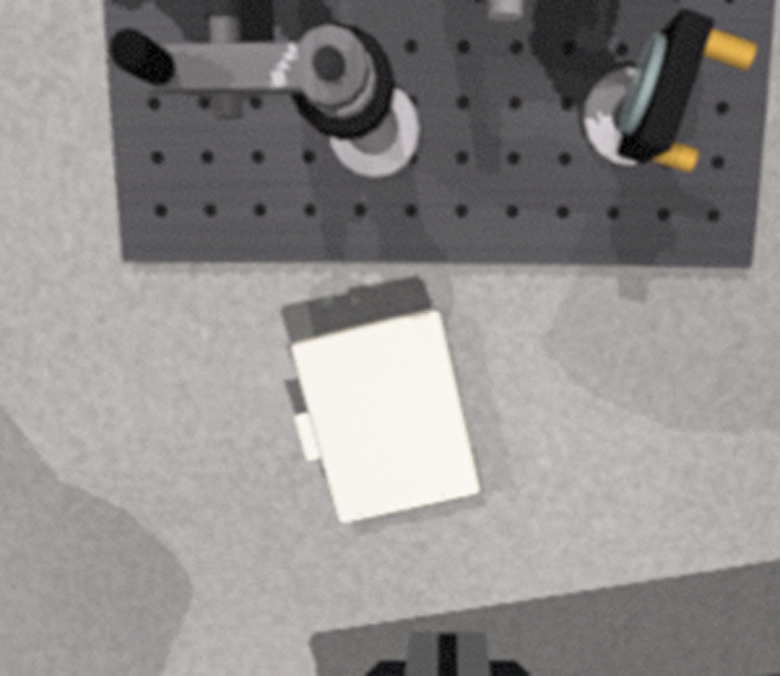

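View pics/d8.png

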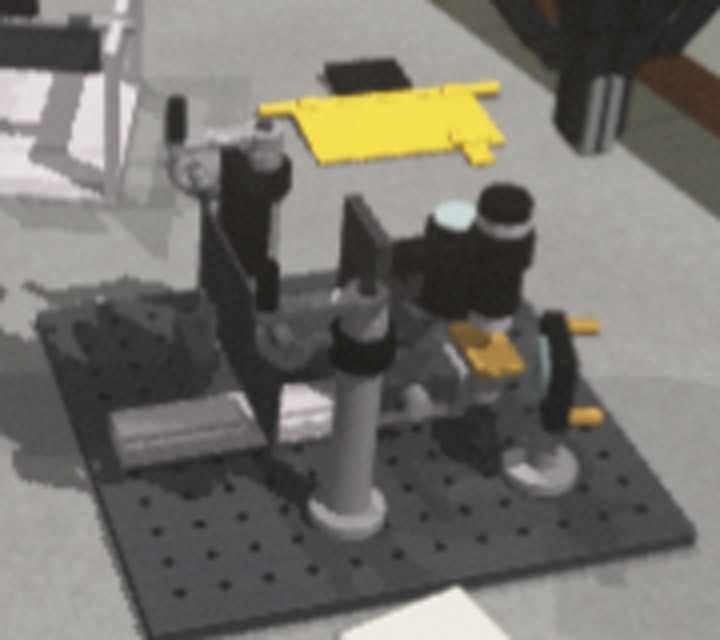

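```bash
python3 - <<'E'
from h import *
z=load("w14"); c=lambda x,y:(150+x/2.6,y/2.6)
w=toF(ptz(z,*c(125,45),.193)); b=toF(ptz(z,*c(331,63),.17)); d=w-b; print("R pin",w,"piv",b,"ang",np.arctan2(-d[1],-d[0]))
z=load("scene8"); c=lambda x,y:(230+x/5,140+y/5)
for s,q,qq in ((1,(509,160),(459,262)),(-1,(206,78),(154,173))):
    w=toF(ptz(z,*c(*q),.193)); b=toF(ptz(z,*c(*qq),.171)); d=w-b; print(w,b,np.arctan2(s*d[1],-d[0]))
for q in ((222,268),(322,294),(222,262),(322,288)): print("plate top",toF(ptz(z,*c(*q),.152)))
z=load("w9"); C=cloud(z)
for q in ((408,160),(405,200),(408,230),(455,300)): print("w9",toF(pt(z,*q)))
f=np.array([toF(x) for x in load and cloud(load("w13"))[:60,320:345].reshape(-1,3)])
# front face points in scene-independent view: w9 region of plate front
P=C[190:250,412:450].reshape(-1,3); f=np.array([toF(x) for x in P]); m=(f[:,2]>.06)&(f[:,2]<.15); print(np.median(f[m],0),m.sum())
print(manip.get_state()["clock"])
E
```

```text
R pin [-0.0154 -0.0871  0.193 ] piv [ 0.0409 -0.0882  0.17  ] ang -0.019600041286842698
[-0.0137  0.0902  0.193 ] [0.0452 0.0916 0.171 ] -0.0242690420687136
[-0.0129 -0.0846  0.193 ] [ 0.0453 -0.0823  0.171 ] 0.03919052909523683
plate top [ 0.0779 -0.0242  0.152 ]
plate top [0.0749 0.0309 0.152 ]
plate top [ 0.0737 -0.0267  0.152 ]
plate top [0.0707 0.0286 0.152 ]
w9 [0.0751 0.0242 0.0126]
w9 [ 0.0706 -0.007   0.0289]
w9 [ 0.0699 -0.0268  0.0474]
w9 [ 0.07   -0.0271  0.1477]
[0.0698 0.0008 0.1013] 2087
22.85
```

```bash
python3 - <<'E'
from rig import manip
print(manip.sign_off())
E
```

```text
the job is handed in; nothing more can be done
None
```

The job is done in the order asked and handed in at about 23 s on the robot's clock. I haven't been told a verdict.

- **Carriage:** I pushed it back until it stalled against the end stop at about 14 N. Measured afterwards, its front face is at frame x = 69.8 mm; the stop is at 70 mm.
- **Guard:** I took the tongued guard from the rack and lowered it onto both hooks, with the tongue going into the switch slot. I let go only after it carried my downward press, which had peaked at 20 N with the load shared across both hooks. After release, the rod top read about 141 to 142 mm on both sides. Fully seated is 143 mm, and the camera had read about 1 mm low on the rod earlier.
- **Keepers:** I swung both until they pushed back at about 15 to 16 N. The images put both at 0 ± 0.04 rad, and the small differences between views are within measurement error.
- **Rest of the scene:** In the last pictures the mirror mount, lens tube and chip box stand where they were. I did not re-measure the short guard or the red look-alike; I never reached for either, and nothing looked disturbed. The arm was clear of everything at hand-in.

No check failed.

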